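# Move dried reagent bottles from the bayonet drying pot into a sealed dry box

### The arm

A 7-joint arm with a two-finger parallel gripper is mounted at the origin on a cart in front of the work surface, level with it; the furniture and walls round the work are solid. World frame = base frame: x ahead of the robot, y to its left, z up, the work surface at z = 0. Lengths are in m, angles in rad, forces in N, time in s.
With the tool pointing down it reaches from about 0.4 to 0.85 m from the base axis. Payload 4.4 kg.
Tool frame: the origin (TCP) lies between the finger pads; the fingertips stand 8 mm ahead of it and the grasp point (between the pads) lies 11 mm behind it; z points along the fingers, y is the line along which they close (so a half turn about z gives the same grasp; the last joint's range is limited). The gripper opens to 94 mm and grips with 3 to 60 N. Pads are 16 mm wide; open, the fingers measure 119 mm over their backs; the gripper's body (75 mm by 177 mm) begins 78 mm behind the grasp point.
Start: joints at [1.257, 0.628, 0.038, 1.517, -0.027, 0.996, -0.02], TCP at [0.159, -0.63, 0.213] pointing down, gripper open.
Joint ranges: [-3.06, 3.06], [-0.37, 2.12], [-1.25, 1.32], [0.18, 2.47], [-1.1, 4.24], [0.23, 1.98], [-2.94, 2.94]. Speed limits (rad/s): [2.57, 2.57, 3.14, 3.14, 3.14, 3.14, 3.14].

### API

Orientations are given as a unit quaternion [w, x, y, z].
In Python, from plant import arm gives the robot as it stands.
- The arm moves only by the shell command python3 -m handwheel 'ROWS' [FORCE]. ROWS is JSON, a list of rows, each a list of 7 numbers: the turn, a rotation vector about the world's x, y, z normalised to -1 to 1, where 1 is 6 degrees, then the shift along the world's x, y, z normalised to -1 to 1, where 1 is 2.5 cm, then the closure, from -1 (fully open) to 1 (shut), so that 0 is half open. In form: [[rx, ry, rz, dx, dy, dz, hand], ...]. A call has 1 to 12 rows; each row shifts and turns the commanded pose from where the row before left it; what a row does not reach is not made up. A row lasts 1/12 s, in which the tool goes at most 41.7 mm and 7.16 degrees, less where a joint would pass 70% of its speed; a pose out of reach is approached as far as the arm can. A call with a number of a shift or a turn outside -1 to 1 is refused whole. A call with a gripper value outside its range is refused whole. The fingers move at their own pace and stop on an object; FORCE is the grip in N (left out, the last holds). Time passes only in rows, so rows that do not move let the fingers close. It gives the time, the measured TCP pose, the force, the opening and the grip force at its end, in the units of the state.
- arm.state(): the state, without advancing time (a new reading comes with each control period).
- arm.snapshot(name): name is "scene" or "top" or "wrist"; returns a dict with "pixels" (480x640x3 uint8, red, green, blue), "fx", "fy", "cx", "cy" (pixels), "rvec" (rotation vector, rad) and "tvec" (3), from world to camera coordinates, as OpenCV has them; the wrist camera has in their place "hand_eye" (4x4, takes a point from camera to tool coordinates, whose origin is the TCP and whose axes are the flange's). Camera axes: x right, y down, z forward; pixel columns grow to the right and rows downward; lengths in m; the calibration is good to about 2 mm. A picture is of the moment at which its call begins: read the wrist's pose just before it. There is no depth.
- arm.finish_job(): hands the job in; it is judged then, once.
Trained networks look in a picture, given as the dict that the camera call returned (one of the last four; its "shot" number tells which), for a name from the list of things; names that differ only in an ending like _2 or _b are one class to them, and where a whole thing is asked for, a point or a joint stands for the part that bears it (a point fixed in the world has none). Each returns a list of dicts, best first, with "confidence" (0 to 1); they miss things now and then, are a little off and sometimes report something else, mostly with a low value. They report only what shows in the picture. A call takes as long as a camera call.
- arm.regions_of(picture, query): "mask" (480x640 bool, what is visible of it) and "bbox" ([left, top, width, height] in pixels, round what is visible of it).
The state is a dict: "time_s": time; "joints": joint angles; "dq": joint speeds; "joint_torque": joint torques, N m; "position": TCP position; "orientation": TCP orientation; "wrist_force": force on the tool from outside, world axes, zero at the start; "torque": the same for the moment, N m; "grip_width": finger opening in m; "grasp_force": force on a finger pad.
Only numpy, scipy, OpenCV 4.12 (cv2) and the standard library are available. Lean on these libraries where they do the work, as an engineer would, in place of code of your own. Each camera call takes 0.05 s, during which the arm holds its last target. There are 200 camera calls.

### The job

The reagent bottles in the drying pot are dry: turn the pot's clear cover a quarter turn counter-clockwise to free its lugs, lift it off and stand it on the grey mat. Stand every bottle that fits under the dry box's lid upright in the box's tray, put the lid on and press it down corner by corner until it sits flat with the seal fully home at all four corners; a bottle too tall for the box stays standing in the pot. Then put the cover back on the pot and turn it clockwise to lock it, without tipping a bottle or disturbing the other things on the bench.

Things in the scene. Friction and masses are not known exactly. Their poses are not given: they have to be found in the camera images.
- pot: Base of the drying pot, fixed on the bench: round aluminium plate, diameter 172 mm, 12 mm thick; on it a round perforated steel shelf, diameter 134, top 18 mm above the bench, where the bottles stand. Origin: centre of the underside, z up. Two steel bayonet hooks on opposite sides of the rim reach out to radius 95 mm.
- pot_hook (a point): Middle of one hook's roof, at 86 mm radius, 22 degrees counter-clockwise (seen from above) of the pot's +x axis, 28 mm up; the other hook is opposite. Each roofs the rim 36 degrees to either side of its middle, 22.5 to 28.5 mm above the bench, open on the inside, with a stop at its clockwise end. A lug under it holds the cover down.
- cover: Clear plastic bell cover of the pot, loose, 0.3 to 0.5 kg: diameter 150 mm outside, 143 inside, 119 mm high (114 inside), open below. Origin: centre of its lower rim, z up. Two lugs, 8 mm high, 25 mm wide, stick out of the rim along its own +x and -x to radius 85 mm. On the pot the rim stands on the plate (origin 12 mm above the pot's) round the shelf with 4 mm play.
- cover_grip (a point): Centre of the cover's grip, 135 mm above its rim: a black upright bar on top, along the cover's own x axis, 100 mm long, 18 mm wide, 32 mm high (119 to 151 mm above the rim). Locked, the bar lies along the pot's x axis, either way round (at the start 0 to 0.1 rad counter-clockwise of it), the lugs at the stops.
- cover_lug (a point): Lug on the cover's +x side, 80 mm from its axis, 4 mm above its rim. The cover can be lifted when turned 70 to 145 degrees counter-clockwise (seen from above) from locked; 90 is best. It goes back on at that same angle, lugs between the hooks, and is then turned clockwise to the stops (within 30 degrees will do).
- mat: Grey mat, 165 x 165 mm, 3 mm thick, fixed on the bench: a clean place for the cover. Origin: centre of its underside.
- box: Base of the dry box, fixed on the bench: white slab, 150 (x) x 160 (y) mm, 14 mm high, with a shallow tray on it, 122 x 132 mm outside, 116 x 126 mm inside, floor 16 mm and wall top 31 mm above the bench; room for four bottles in two rows, 58 mm apart. Origin: centre of the underside, z up. A black rubber seal runs round the tray.
- seal0 (a joint): Corner of the seal at (-65, +70) mm of the box: depth pressed, m. 0: its top 20 mm above the bench; 0.005: fully home. Stiff: it takes about 13 N on the lid over that corner (all four at once over 50 N), and it stays where it was pressed to.
- seal1 (a joint): The same at (-65, -70) mm of the box.
- seal2 (a joint): The same at (+65, -70) mm of the box.
- seal3 (a joint): The same at (+65, +70) mm of the box.
- lid: Clear deep lid of the dry box, loose, 0.25 to 0.4 kg: 140 (x) x 150 (y) mm outside, 130 x 140 inside, 100 mm high (95 inside), open below. Origin: centre of its lower rim, z up. Starts on the bench. It goes over the tray with 4 mm play, its x along the box's x either way round, and rests on the seal corners: origin 20 mm above the box's, 15 mm when sealed.
- lid_grip (a point): Centre of the lid's grip, 115 mm above its rim: a grey upright bar on top along the lid's x axis, 90 mm long, 18 mm wide, 30 mm high (100 to 130 mm above the rim). Four grey dots on the lid's top at (+-56, +-61) mm, 100 mm above the rim, mark where to press the corners.
- bottle_a: Capped glass reagent bottle, 45 mm diameter, 82 mm high, cap 28 mm diameter on the top 16 mm, sloping shoulder below; 0.1 kg. Origin: centre of the underside, z up. At the start in the pot, bottles 55 mm apart. Fits in the box. Absent in some starts.
- bottle_b: The same kind, 48 mm diameter, 87 mm high, cap 30 mm. Fits in the box. Absent in some starts.
- bottle_c: The same kind and size as bottle_a. Fits in the box. Absent in some starts.
- bottle_tall: Larger bottle of the same kind, 56 mm diameter, 102 mm high: too tall for the box (the sealed lid leaves 94 mm over the tray floor). Absent in some starts.
- timer: Bystander: white digital timer, 66 x 70 x 26 mm.
- calculator: Bystander: pocket calculator, 120 x 70 x 15 mm.
- insert: Bystander: aluminium heater block insert with holes, 66 x 95 x 34 mm.

How it is judged:
On the way, in this order (a step that is already met when the one before it is completed fails the run):
1. the cover is off the pot and stands upright on the grey mat (horizontal distance between cover and mat below 0.05 m and height (world z) of cover below 0.012 m and angle between cover's own z axis and vertical below 0.1 rad and linear speed of cover below 0.03 m/s), for 0.2 s.
2. every bottle that fits stands upright in the tray of the box (x of bottle_a in the frame of box between -0.06 and 0.06 m and y of bottle_a in the frame of box between -0.065 and 0.065 m and z of bottle_a in the frame of box between 0.008 and 0.024 m and angle between each of bottle_a, bottle_b, bottle_c's own z axis and vertical below 0.12 rad and x of bottle_b in the frame of box between -0.06 and 0.06 m and y of bottle_b in the frame of box between -0.065 and 0.065 m and z of bottle_b in the frame of box between 0.008 and 0.024 m and x of bottle_c in the frame of box between -0.06 and 0.06 m and y of bottle_c in the frame of box between -0.065 and 0.065 m and z of bottle_c in the frame of box between 0.008 and 0.024 m), for 0.2 s.
3. the lid is on the box and a first corner of the seal goes down while another still stands (corner by corner, not all at once) (all of step 2 and horizontal distance between lid and box below 0.02 m and z of lid in the frame of box below 0.03 m and value of joint any of seal0, seal1, seal2, seal3 above 0.0025 m and value of joint any of seal0, seal1, seal2, seal3 below 0.0015 m), for 0.1 s.
4. the lid is on the box, flat, with all four corners of the seal pressed home (all of step 2 and value of joint each of seal0, seal1, seal2, seal3 above 0.0035 m and z of lid in the frame of box between 0.011 and 0.0175 m and angle between lid's own z axis and vertical below 0.02 rad and horizontal distance between lid and box below 0.008 m), for 0.2 s.
At the end, for the whole second after the job is handed in: all bottles that fit upright in the tray; lid on the box, flat within 1 degree, each seal corner at least 3.5 of 5 mm down; a tall bottle upright on the pot's shelf; cover on the pot, rim on the plate, within 34 degrees of locked; all at rest (all of step 4 and horizontal distance between bottle_tall and pot below 0.06 m and z of bottle_tall in the frame of pot between 0.01 and 0.026 m and angle between bottle_tall's own z axis and vertical below 0.12 rad and horizontal distance between cover and pot below 0.008 m and z of cover in the frame of pot below 0.016 m and angle between cover's own z axis and vertical below 0.04 rad and angle between the x axis of cover and the x axis of pot, either way round below 0.6 rad and linear speed of each of bottle_a, bottle_b, bottle_c, bottle_tall, lid, cover below 0.03 m/s); the robot touches nothing.
It fails at once if a bystander (timer, calculator, block insert) is pushed more than 3 cm (distance of any of timer, calculator, insert from where it was at the start of the episode above 0.03 m).
It fails at once if a bottle is tipped by more than 45 degrees (angle between any of bottle_a, bottle_b, bottle_c, bottle_tall's own z axis and vertical above 0.785 rad).
Of bottle_a, bottle_b, bottle_c, bottle_tall only 2 to 4 are there at a start; the rules pass over those that are not, and their reading is None.
At some moment in a run one of lid, cover may be knocked a few centimetres aside while the robot is not near it.
It also fails if it takes over 210 s, if anything falls off the work surface, if the arm or the gripper's body presses on something with over 40 N, if the wrist force passes 120 N, or if a joint passes its speed limit or range.

## Working session

There is one attempt and no reset: what is moved stays moved. The work goes in short steps, Python scripts to look and compute and a shell command to move; the robot and the scene stay as the last step left them, time stands still between calls to the robot, and variables do not carry over. Pictures are saved under pics/ and viewed, at most 14 in all, crops included, and the job is handed in when it is done.

```bash
ls; mkdir -p pics
cat > h.py <<'E'
import numpy as np,cv2
from plant import arm
from scipy.spatial.transform import Rotation as R
def cam(p,st=None):
    K=np.array([[p['fx'],0,p['cx']],[0,p['fy'],p['cy']],[0,0,1.]])
    if 'hand_eye' in p:
        q=st['orientation'];T=np.eye(4);T[:3,:3]=R.from_quat([q[1],q[2],q[3],q[0]]).as_matrix();T[:3,3]=st['position']
        W=T@np.array(p['hand_eye']); return K,W[:3,:3],W[:3,3]
    M=cv2.Rodrigues(np.array(p['rvec'],float))[0]; return K,M.T,-M.T@np.array(p['tvec'],float).ravel()
def ray(c,u,v,z):
    K,Rm,o=c; d=Rm@np.linalg.inv(K)@np.array([u,v,1.]); return (o+d*(z-o[2])/d[2])[:2]
def proj(c,P):
    K,Rm,o=c; x=K@(Rm.T@(np.array(P,float)-o)); return x[:2]/x[2]
def save(p,n): cv2.imwrite('pics/'+n+'.png',p['pixels'][:,:,::-1])
E
python3 - <<'E'
from h import *
s=arm.state();print({k:np.round(v,3) for k,v in s.items()})
for n in('scene','top'):
    p=arm.snapshot(n);save(p,n+'0');c=cam(p);print(n,c[2].round(3),p['fx'],c[1][:,2].round(2))
    for q in ['pot','pot_hook','cover','cover_grip','cover_lug','mat','box','lid','lid_grip','bottle_a','bottle_tall','timer','calculator','insert']:
        for r in arm.regions_of(p,q)[:5]:
            if r['confidence']<.3: continue
            ys,xs=np.nonzero(r['mask']);print(q,round(r['confidence'],2),r['bbox'],xs.mean().round(1),ys.mean().round(1),ray(c,xs.mean(),ys.mean(),0).round(3))
E
```

```text
pics
{'time_s': np.float64(0.0), 'joints': array([ 1.257,  0.629,  0.038,  1.518, -0.027,  0.996, -0.02 ]), 'dq': array([-0.   ,  0.003,  0.001,  0.002, -0.001, -0.001,  0.   ]), 'joint_torque': array([-0.0000e+00, -5.4972e+01,  1.1440e+00, -1.8663e+01, -5.2000e-02,
        2.4000e-02,  0.0000e+00]), 'position': array([ 0.159, -0.63 ,  0.213]), 'orientation': array([-0.001,  0.992,  0.124, -0.   ]), 'wrist_force': array([ 0.104, -0.211, -0.325]), 'torque': array([-0.015, -0.018, -0.083]), 'grasp_force': np.float64(0.0), 'grip_width': np.float64(0.094)}
scene [-0.251  0.42   1.052] 571.6031755334216 [ 0.61 -0.32 -0.72]
pot 0.91 [324.5, 239.9, 77.9, 50.7] 363.9 270.7 [ 0.507 -0.113]
pot_hook 0.62 [327.0, 236.7, 76.2, 53.7] 364.0 269.5 [ 0.51  -0.115]
cover 0.67 [333.2, 203.3, 66.6, 82.1] 364.3 244.1 [ 0.584 -0.161]
cover 0.42 [385.2, 200.3, 41.4, 26.4] 404.6 212.5 [ 0.633 -0.318]
cover_grip 0.76 [329.9, 205.7, 70.2, 75.3] 364.2 243.6 [ 0.585 -0.162]
cover_grip 0.43 [156.7, 282.0, 40.8, 31.4] 176.6 295.7 [0.65  0.315]
cover_lug 0.59 [330.6, 206.5, 64.9, 77.5] 364.3 244.0 [ 0.584 -0.161]
[... 858 characters left out ...]
5, 225.4, 62.4, 64.0] 377.3 256.9 [ 0.545 -0.133]
cover_lug 0.89 [350.9, 225.6, 58.2, 65.3] 377.1 256.8 [ 0.545 -0.133]
mat 0.64 [193.2, 239.7, 53.8, 49.8] 219.1 263.9 [0.465 0.31 ]
mat 0.6 [409.0, 262.2, 64.7, 68.8] 442.3 295.4 [ 0.461 -0.325]
box 0.81 [195.7, 239.1, 54.4, 53.7] 219.3 264.1 [0.464 0.31 ]
lid 0.69 [268.5, 212.6, 59.4, 59.6] 299.2 240.2 [0.564 0.095]
lid_grip 0.9 [270.3, 209.6, 55.5, 59.6] 298.8 240.2 [0.563 0.095]
timer 0.73 [213.0, 192.2, 27.2, 21.0] 228.0 203.3 [0.645 0.318]
timer 0.53 [217.9, 277.6, 32.0, 11.6] 238.8 284.5 [0.414 0.245]
calculator 0.87 [415.9, 221.4, 41.4, 27.0] 436.7 235.4 [ 0.631 -0.297]
insert 0.97 [342.2, 188.4, 31.1, 28.2] 357.8 203.6 [ 0.695 -0.06 ]
```

Run:
```python
import cv2
a=cv2.imread('pics/scene0.png');b=cv2.imread('pics/top0.png')
cv2.imwrite('pics/s1.png',cv2.resize(a[180:420,140:500],(800,533),interpolation=cv2.INTER_CUBIC))
cv2.imwrite('pics/t1.png',cv2.resize(b[170:345,180:480],(800,467),interpolation=cv2.INTER_CUBIC))
```

```text
(no output)
```

View pics/t1.png

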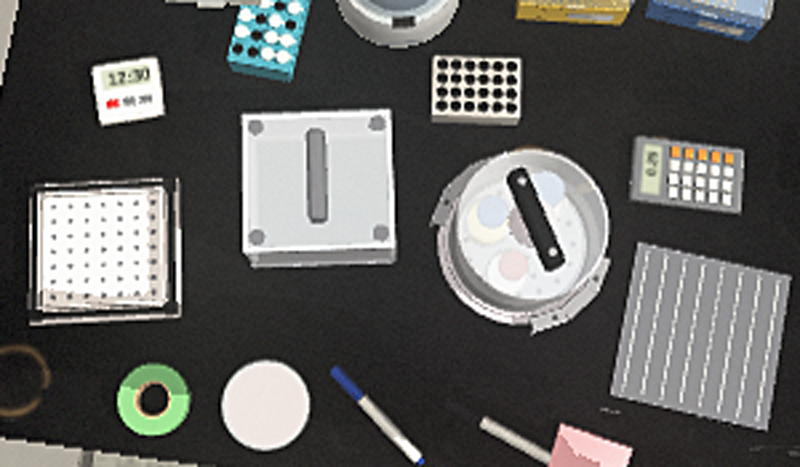

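View pics/s1.png

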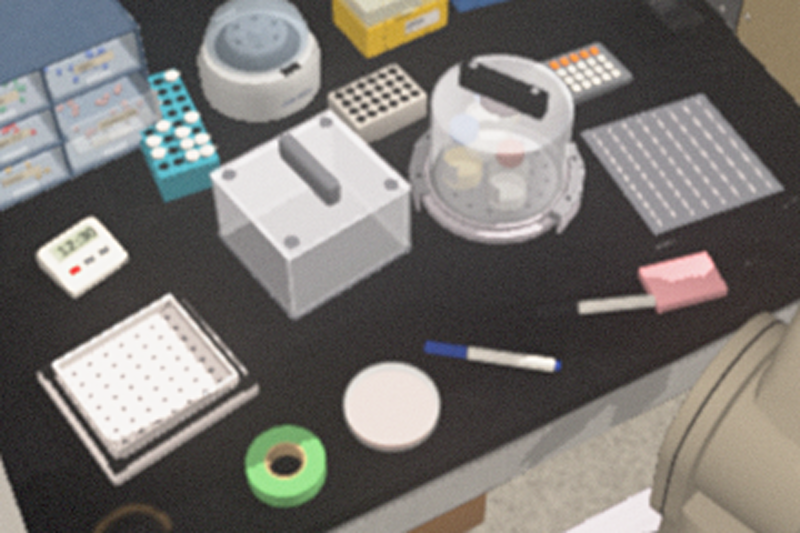

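The top crop shows the cover bar (518,175)-(553,262), hooks at (447,203) and (570,300), the mat centred near (700,337), the lid bar (317,130)-(316,222) and the box at (105,250). Four bottles are visible in the pot. The scene crop agrees.

Run:
```python
from h import *
p=arm.snapshot('top');c=cam(p)
f=lambda x,y,z: ray(c,180+x/2.667,170+y/2.667,z)
def seg(n,a,b,z):
    A,B=f(*a,z),f(*b,z);d=A-B;print(n,((A+B)/2).round(4),'len',np.linalg.norm(d).round(3),'ang',np.degrees(np.arctan2(d[1],d[0])).round(1))
seg('coverbar',(515,170),(556,268),.163)
seg('lidbar',(317,129),(316,223),.13)
seg('liddots',(256,127),(381,233),.1);seg('liddots2',(377,123),(257,237),.1)
seg('hooks',(447,203),(571,300),.0285)
m=[(641,243),(791,275),(767,430),(612,396)]
M=[f(*a,.003) for a in m];print('mat',np.mean(M,0).round(4),[np.linalg.norm(M[i]-M[i-1]).round(3) for i in range(4)],np.degrees(np.arctan2(*(M[0]-M[3])[::-1])))
b=[(31,186),(180,178),(181,315),(30,325)]
M=[f(*a,.01) for a in b];print('box',np.mean(M,0).round(4),[np.linalg.norm(M[i]-M[i-1]).round(3) for i in range(4)],np.degrees(np.arctan2(*(M[0]-M[3])[::-1])),np.degrees(np.arctan2(*(M[0]-M[1])[::-1])))
s=arm.state();q=s['orientation'];print(R.from_quat([q[1],q[2],q[3],q[0]]).as_matrix().round(3))
```

```text
coverbar [ 0.5278 -0.1236] len 0.099 ang 28.6
lidbar [0.5482 0.0867] len 0.093 ang 7.8
liddots [0.5509 0.0874] len 0.165 ang 57.0
liddots2 [0.5509 0.0876] len 0.165 ang -37.8
hooks [ 0.517  -0.1144] len 0.163 ang 58.8
mat [ 0.4604 -0.3279] [np.float64(0.165), np.float64(0.161), np.float64(0.165), np.float64(0.162)] -5.558070379106237
box [0.4641 0.3065] [np.float64(0.149), np.float64(0.16), np.float64(0.147), np.float64(0.158)] 10.963331925249934 100.83643498949468
[[ 0.969  0.245  0.   ]
 [ 0.245 -0.969  0.   ]
 [ 0.    -0.    -1.   ]]
```

```bash
python3 -m handwheel '[[0,0,0.1,0.6,0.85,0.33,-1],[0,0,0.1,0.6,0.85,0.33,-1],[0,0,0.1,0.6,0.85,0.33,-1],[0,0,0.1,0.6,0.85,0.33,-1],[0,0,0.1,0.6,0.85,0.33,-1],[0,0,0.1,0.6,0.85,0.33,-1],[0,0,0.1,0.6,0.85,0.33,-1],[0,0,0.1,0.6,0.85,0.33,-1],[0,0,0.1,0.6,0.85,0.33,-1],[0,0,0.1,0.6,0.85,0.33,-1],[0,0,0.1,0.6,0.85,0.33,-1],[0,0,0.1,0.6,0.85,0.33,-1]]' 
python3 -m handwheel '[[0,0,0.1,0.6,0.85,0.33,-1],[0,0,0.1,0.6,0.85,0.33,-1],[0,0,0.1,0.6,0.85,0.33,-1],[0,0,0.1,0.6,0.85,0.33,-1],[0,0,0.1,0.6,0.85,0.33,-1],[0,0,0.1,0.6,0.85,0.33,-1],[0,0,0.1,0.6,0.85,0.33,-1],[0,0,0.1,0.6,0.85,0.33,-1],[0,0,0.1,0.6,0.85,0.33,-1],[0,0,0.1,0.6,0.85,0.33,-1],[0,0,0.1,0.4,0.4,0.33,-1],[0,0,0.1,0,0,0,-1]]'
python3 - <<'E'
from h import *
s=arm.state();p=arm.snapshot('wrist');save(p,'w1');print(np.array(p['hand_eye']).round(3),p['fx'])
for k in('position','orientation','joints'):print(s[k])
E
```

```text
time_s: 2.55
position: [0.34, -0.3741, 0.3131]
orientation: [0.0, 0.983, 0.186, 0.0]
wrist_force: [0.9, -0.1, -0.6]
grip_width: 0.0941
grasp_force: 0.0
time_s: 3.55
position: [0.5021, -0.1493, 0.4046]
orientation: [-0.0, 0.968, 0.25, 0.002]
wrist_force: [0.9, -0.1, -0.8]
grip_width: 0.0939
grasp_force: 0.0
[[ 0.001 -0.958 -0.287  0.084]
 [ 1.     0.     0.002  0.   ]
 [-0.002 -0.287  0.958 -0.171]
 [ 0.     0.     0.     1.   ]] 387.6661831512053
[ 0.50211961 -0.14926314  0.4046268 ]
[-8.03075660e-05  9.68215401e-01  2.50109114e-01  2.08860779e-03]
[ 0.37606267  0.28267683 -0.19056275  1.5578579   0.05280039  1.30256541
 -0.8861312 ]
```

View pics/w1.png

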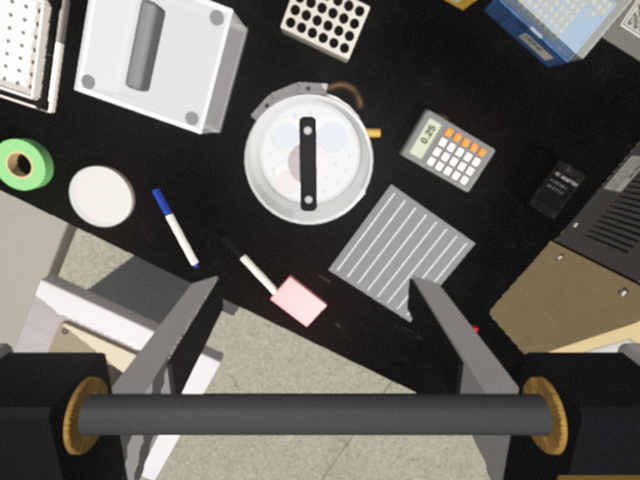

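Wrist view: the cover bar runs from (307,118) to (309,209), hook top arc from (253,117) to (327,85), mat centre ~(402,253), lid at upper left.

```bash
cat > w.py <<'E'
from h import *
s=arm.state();p=arm.snapshot('wrist');c=cam(p,s)
def seg(n,a,b,z):
    A,B=ray(c,*a,z),ray(c,*b,z);d=A-B;print(n,((A+B)/2).round(4),'len',np.linalg.norm(d).round(3),'ang',np.degrees(np.arctan2(d[1],d[0])).round(1))
E
python3 - <<'E'
from w import *
seg('bar',(307.5,117),(309,211),.163)
print(ray(c,326,90,.0285),ray(c,255,115,.0285),ray(c,285,92,.0285))
seg('matdiag',(394,187),(409,321),.003);seg('matdiag2',(475,243),(330,270),.003)
x=s['orientation'];print('tool yaw',np.degrees(2*np.arctan2(x[2],x[1])))
# circle fit of shelf/cover: pot plate edges
E
```

```text
bar [ 0.5307 -0.1283] len 0.098 ang 29.5
[ 0.61476195 -0.10711794] [ 0.54120301 -0.03902441] [ 0.5864052  -0.06085198]
matdiag [ 0.4596 -0.3315] len 0.225 ang 38.5
matdiag2 [ 0.4608 -0.3306] len 0.228 ang -49.9
tool yaw 28.836407126076296
```

```bash
python3 -m handwheel '[[0,0,0,0.11,0.09,-0.86,-1],[0,0,0,0.11,0.09,-0.86,-1],[0,0,0,0.11,0.09,-0.86,-1],[0,0,0,0.11,0.09,-0.86,-1],[0,0,0,0.11,0.09,-0.86,-1],[0,0,0,0.11,0.09,-0.86,-1],[0,0,0,0.11,0.09,-0.86,-1],[0,0,0,0.11,0.09,-0.86,-1],[0,0,0,0.11,0.09,-0.86,-1],[0,0,0,0.11,0.09,-0.86,-1],[0,0,0,0,0,0,-1]]' 15
python3 - <<'E'
from w import *
save(p,'w2');print(s['position'],s['orientation'])
E
```

```text
time_s: 4.57
position: [0.5231, -0.1311, 0.1842]
orientation: [-0.001, 0.969, 0.246, -0.004]
wrist_force: [-1.2, 0.3, -1.2]
grip_width: 0.0941
grasp_force: 0.0
[ 0.52307273 -0.13112039  0.18422492] [-0.0014624   0.96924798  0.24604964 -0.00397364]
```

View pics/w2.png

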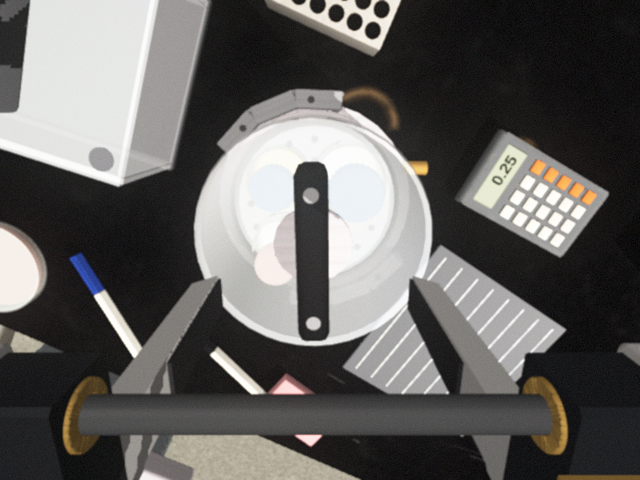

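Bar from (310,163) to (314,341), midway between the fingers; bottle caps show through at (268,187), (358,192), (312,242), (275,265).

Run:
```python
from w import *
seg('bar',(310,163),(314,341),.163);print(s['position'])
A=np.array([ray(c,*a,.0285) for a in((343,98),(219,143))]);print(A, ray(c,313,249,.131))
```

```text
bar [ 0.5353 -0.1243] len 0.1 ang 29.6
[ 0.52422917 -0.13142832  0.18626904]
[[ 0.62255884 -0.10393756]
 [ 0.54337938 -0.03149549]] [ 0.53039069 -0.1272675 ]
```

```bash
python3 -m handwheel '[[0,0,0,0.18,0.12,-0.57,-1],[0,0,0,0.18,0.12,-0.57,-1],[0,0,0,0,0,-0.57,-1],[0,0,0,0,0,0,-1],[0,0,0,0,0,0,1],[0,0,0,0,0,0,1],[0,0,0,0,0,0,1],[0,0,0,0,0,0,1],[0,0,0,0,0,0,1],[0,0,0,0,0,0,1],[0,0,0,0,0,0,1],[0,0,0,0,0,0,1]]' 30
```

```text
time_s: 5.67
position: [0.536, -0.1242, 0.1456]
orientation: [0.0, 0.969, 0.247, 0.0]
wrist_force: [0.6, -0.6, 0.8]
grip_width: 0.044
grasp_force: 0.0
```

```bash
python3 -m handwheel '[[0,0,0,0,0,0,1],[0,0,0,0,0,0,1],[0,0,0,0,0,0,1],[0,0,0,0,0,0,1],[0,0,0,0,0,0,1],[0,0,0,0,0,0,1],[0,0,0,0,0,0,1],[0,0,0,0,0,0,1]]' 30
python3 -m handwheel '[[0,0,1,0,0,0,1],[0,0,1,0,0,0,1],[0,0,1,0,0,0,1],[0,0,1,0,0,0,1],[0,0,1,0,0,0,1],[0,0,0,0,0,0,1]]'
```

```text
time_s: 6.33
position: [0.5356, -0.1239, 0.1454]
orientation: [-0.0, 0.969, 0.247, -0.0]
wrist_force: [-1.1, 1.7, -0.6]
grip_width: 0.0176
grasp_force: 30.0
time_s: 6.83
position: [0.5358, -0.1246, 0.1453]
orientation: [-0.0, 0.871, 0.49, -0.0]
wrist_force: [-0.2, -0.4, -0.7]
grip_width: 0.0183
grasp_force: 30.0
```

```bash
python3 -m handwheel '[[0,0,1,0,0,0,1],[0,0,1,0,0,0,1],[0,0,1,0,0,0,1],[0,0,1,0,0,0,1],[0,0,1,0,0,0,1],[0,0,1,0,0,0,1],[0,0,1,0,0,0,1],[0,0,1,0,0,0,1],[0,0,1,0,0,0,1],[0,0,0.7,0,0,0,1],[0,0,0,0,0,0,1]]'
python3 -m handwheel '[[0,0,0,0,0,0.3,1],[0,0,0,0,0,0.3,1],[0,0,0,0,0,0.3,1],[0,0,0,0,0,0.3,1],[0,0,0,0,0,0,1]]'
python3 - <<'E'
from h import *
s=arm.state();print(s['joints'].__repr__(),s['wrist_force']);p=arm.snapshot('scene');cv2.imwrite('pics/s2.png',cv2.resize(p['pixels'][150:330,260:500,::-1],(720,540)))
E
```

```text
time_s: 7.75
position: [0.5361, -0.1242, 0.1453]
orientation: [-0.0, 0.524, 0.851, 0.0]
wrist_force: [-0.2, 0.6, -1.8]
grip_width: 0.0177
grasp_force: 30.0
time_s: 8.17
position: [0.5372, -0.1242, 0.1774]
orientation: [0.002, 0.524, 0.851, 0.001]
wrist_force: [0.8, 0.4, -4.6]
grip_width: 0.0176
grasp_force: 30.0
array([ 0.58520692,  0.5971125 , -0.62938187,  1.82671172,  0.45216985,
        0.86154346,  0.20476916]) [ 0.77949395  0.38675283 -4.63663356]
```

View pics/s2.png

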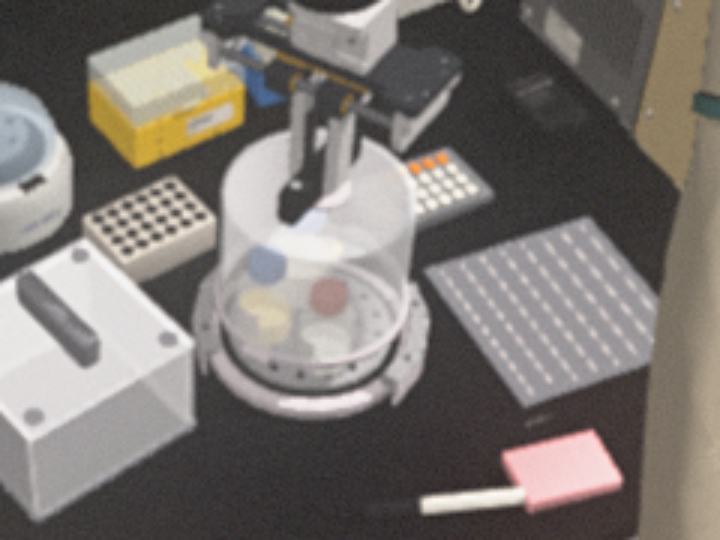

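```bash
python3 -m handwheel '[[0,0,0,0,0,0.8,1],[0,0,0,0,0,0.9,1],[0,0,0,0,0,0.9,1],[0,0,0,0,0,0.8,1],[0,0,0,0,0,0.6,1],[0,0,0,0,0,0.2,1],[0,0,0,0,0,0,1]]'
python3 -m handwheel '[[0,0,0,-0.2,-0.4,0,1],[0,0,0,-0.31,-0.83,0,1],[0,0,0,-0.31,-0.83,0,1],[0,0,0,-0.31,-0.83,0,1],[0,0,0,-0.31,-0.83,0,1],[0,0,0,-0.31,-0.83,0,1],[0,0,0,-0.31,-0.83,0,1],[0,0,0,-0.31,-0.83,0,1],[0,0,0,-0.31,-0.83,0,1],[0,0,0,-0.31,-0.83,0,1],[0,0,0,-0.15,-0.35,0,1],[0,0,0,0,0,0,1]]'
python3 -m handwheel '[[0,0,0,0,0,-0.7,1],[0,0,0,0,0,-0.7,1],[0,0,0,0,0,-0.7,1],[0,0,0,0,0,-0.7,1],[0,0,0,0,0,-0.7,1],[0,0,0,0,0,-0.7,1],[0,0,0,0,0,-0.3,1],[0,0,0,0,0,0,1],[0,0,0,0,0,0,1]]'
```

```text
time_s: 8.8
position: [0.5365, -0.1242, 0.2814]
orientation: [0.001, 0.524, 0.852, 0.0]
wrist_force: [-0.2, 0.0, -4.0]
grip_width: 0.0177
grasp_force: 30.0
time_s: 9.8
position: [0.4546, -0.3328, 0.2786]
orientation: [-0.002, 0.526, 0.85, -0.001]
wrist_force: [-0.7, 1.0, -4.4]
grip_width: 0.0178
grasp_force: 30.0
time_s: 10.55
position: [0.4579, -0.3287, 0.168]
orientation: [-0.0, 0.524, 0.852, 0.0]
wrist_force: [1.0, 0.0, -3.8]
grip_width: 0.0178
grasp_force: 30.0
```

Lower 30 mm more onto the mat, then release and rise.

```bash
python3 -m handwheel '[[0,0,0,0.1,-0.1,-0.5,1],[0,0,0,0,0,-0.4,1],[0,0,0,0,0,-0.2,1],[0,0,0,0,0,-0.1,1],[0,0,0,0,0,0,1]]'
python3 - <<'E'
from h import *
s=arm.state();print(s['position'],s['wrist_force'])
E
```

```text
time_s: 10.97
position: [0.4595, -0.3319, 0.1372]
orientation: [-0.001, 0.524, 0.852, 0.0]
wrist_force: [0.1, -0.1, -4.5]
grip_width: 0.0176
grasp_force: 30.0
[ 0.45945233 -0.3319047   0.13718226] [ 0.12141407 -0.05835194 -4.51738955]
```

```bash
python3 -m handwheel '[[0,0,0,0,0,-0.06,1],[0,0,0,0,0,-0.04,1],[0,0,0,0,0,0,1]]'
python3 -m handwheel '[[0,0,0,0,0,0,0],[0,0,0,0,0,0,0],[0,0,0,0,0,0,0],[0,0,0,0,0,0,0],[0,0,0,0,0,0,-0.2],[0,0,0,0,0,0.4,-0.2],[0,0,0,0,0,0.8,-0.2],[0,0,0,0,0,1,-0.2],[0,0,0,0,0,1,-1],[0,0,0,0,0,1,-1],[0,0,0,0,0,1,-1],[0,0,0,0,0,1,-1]]'
```

```text
time_s: 11.22
position: [0.4603, -0.3322, 0.1363]
orientation: [0.0, 0.524, 0.852, -0.0]
wrist_force: [-1.0, 1.3, 0.7]
grip_width: 0.018
grasp_force: 30.0
time_s: 12.22
position: [0.4599, -0.3319, 0.2926]
orientation: [0.0, 0.524, 0.852, 0.0]
wrist_force: [0.7, 0.2, -0.8]
grip_width: 0.0794
grasp_force: 0.0
```

```bash
python3 -m handwheel '[[0,0,-1,0.28,0.82,0,-1],[0,0,-1,0.28,0.82,0,-1],[0,0,-1,0.28,0.82,0,-1],[0,0,-1,0.28,0.82,0,-1],[0,0,-1,0.28,0.82,0,-1],[0,0,-1,0.28,0.82,0,-1],[0,0,-1,0.28,0.82,0,-1],[0,0,-1,0.28,0.82,0,-1],[0,0,-1,0.28,0.82,0,-1],[0,0,-1,0.28,0.82,0,-1],[0,0,-1,0,0,0,-1],[0,0,0,0,0,0,-1]]'
python3 - <<'E'
from w import *
save(p,'w3')
for k in('position','orientation','joints'):print(s[k])
for r in arm.regions_of(p,'bottle_a')[:6]+arm.regions_of(p,'bottle_tall')[:3]:print(round(r['confidence'],2),r['bbox'])
E
```

```text
time_s: 13.22
position: [0.5305, -0.1252, 0.2914]
orientation: [0.0, 0.903, 0.429, 0.001]
wrist_force: [-0.1, 0.1, -0.4]
grip_width: 0.0939
grasp_force: 0.0
[ 0.53047658 -0.12522667  0.29136945]
[1.42938251e-04 9.03155533e-01 4.29313125e-01 5.49915789e-04]
[ 0.47192521  0.41848721 -0.42406846  1.69969848  0.19213497  1.06358599
 -0.6966724 ]
0.74 [415.8, 195.4, 97.5, 105.0]
0.67 [276.0, 138.4, 50.2, 53.6]
0.65 [259.4, 191.1, 44.4, 49.7]
0.63 [322.5, 156.9, 58.3, 57.9]
```

View pics/w3.png

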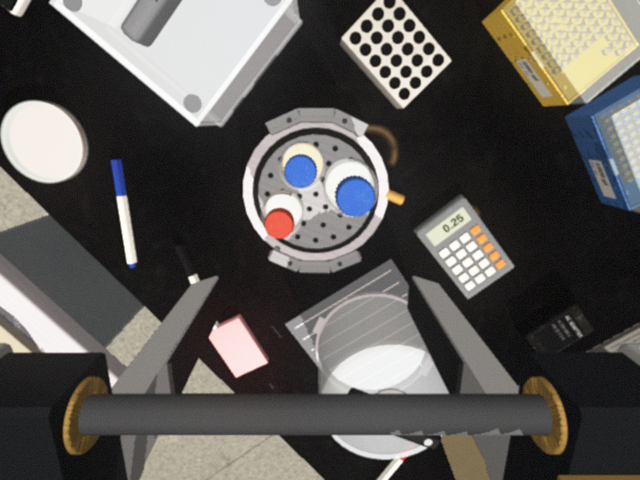

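Three bottles: blue cap (300,171) about 33 px, red cap (278,224) about 30 px, large blue cap (355,196) about 40 px (the tall one); cover stands on the mat.

Run:
```python
from w import *
hsv=cv2.cvtColor(p['pixels'],cv2.COLOR_RGB2HSV)
roi=np.zeros((480,640),np.uint8);cv2.circle(roi,(317,192),72,1,-1)
m=((hsv[...,1]>130)&(hsv[...,2]>60)&(roi>0)).astype(np.uint8)
n,l,st,ce=cv2.connectedComponentsWithStats(m);P={}
for i in range(1,n):
    if st[i,4]<150: continue
    (u,v),(a,b),_=cv2.fitEllipse(cv2.findContours((l==i).astype(np.uint8),0,1)[0][0])
    print(st[i],(round(u,1),round(v,1)),round(a,1),round(b,1))
    for z in(.1,.105,.12):
        q=ray(c,u,v,z);D=(c[2][2]-z);print('  z',z,q.round(4),'diam mm',(min(a,b)*np.linalg.norm(np.r_[q,z]-c[2])/p['fx']*1e3).round(1))
# pot: hooks
for n,u in (('up',((265,132),(368,132))),('dn',((268,252),(361,250)))):print([ray(c,*a,.0285).round(4) for a in u])
# shelf hole rim ellipse: dark ring between plate and shelf
seg('plate lr',(244,190),(389,190),.012)
```

```text
[284 152  31  32 777] (299.0, 168.0) 30.2 30.9
  z 0.1 [ 0.5445 -0.0876] diam mm 28.4
  z 0.105 [ 0.5451 -0.0873] diam mm 28.0
  z 0.12 [ 0.5466 -0.0862] diam mm 26.8
[ 335  174   39   39 1172] (353.9, 193.2) 37.2 38.3
  z 0.1 [ 0.5696 -0.1384] diam mm 35.5
  z 0.105 [ 0.5698 -0.1373] diam mm 35.0
  z 0.12 [ 0.5703 -0.1342] diam mm 33.5
[263 206  29  31 676] (277.4, 220.8) 28.0 29.1
  z 0.1 [ 0.4962 -0.1132] diam mm 27.0
  z 0.105 [ 0.4974 -0.1125] diam mm 26.7
  z 0.12 [ 0.501  -0.1104] diam mm 25.5
[array([ 0.5331, -0.0398]), array([ 0.6194, -0.1098])]
[array([ 0.4457, -0.1451]), array([ 0.5324, -0.2124])]
plate lr [ 0.5348 -0.1262] len 0.169 ang 140.9
```

```bash
python3 -m handwheel '[[0,0,0.74,0.12,0.3,-0.3,-0.2],[0,0,0.74,0.12,0.3,-0.9,-0.2],[0,0,0.74,0.12,0.3,-1,-0.2],[0,0,0.74,0.12,0.3,-1,-0.2],[0,0,0.74,0.1,0.3,-1,-0.2],[0,0,0,0,0,-0.6,-0.2],[0,0,0,0,0,-0.2,-0.2],[0,0,0,0,0,0,-0.2],[0,0,0,0,0,0,-0.2]]' 20
python3 - <<'E'
from w import *
save(p,'w4');print(s['position'],s['orientation'],s['grip_width'])
hsv=cv2.cvtColor(p['pixels'],cv2.COLOR_RGB2HSV)
m=((hsv[...,1]>130)&(hsv[...,2]>60)).astype(np.uint8)
n,l,st,ce=cv2.connectedComponentsWithStats(m)
for i in range(1,n):
    if st[i,4]>500: print(st[i],ce[i].round(1),ray(c,*ce[i],.105),ray(c,*ce[i],.1))
E
```

```text
time_s: 14.17
position: [0.5448, -0.0905, 0.1661]
orientation: [0.0, 0.804, 0.594, 0.0]
wrist_force: [0.6, -0.5, 0.3]
grip_width: 0.0566
grasp_force: 0.0
[ 0.5447935  -0.09050337  0.16605285] [2.98712024e-04 8.04176537e-01 5.94390415e-01 2.07395169e-04] 0.05658050313147842
[ 49 114  26  52 875] [ 61.6 139.7] [0.42586532 0.02159317] [0.4227705  0.02228119]
[ 588  122   52  156 4601] [617.5 186.7] [ 0.73239879 -0.10108964] [ 0.73592267 -0.10305059]
[ 290  225   46   48 1727] [312.4 248.7] [ 0.54526253 -0.08484895] [ 0.54474575 -0.08645924]
[255 280  22  43 644] [265.5 301.2] [ 0.50506146 -0.11057948] [ 0.50367665 -0.11274535]
[623 281  17  61 901] [631.9 312.4] [ 0.735106   -0.18977712] [ 0.73868833 -0.19365302]
[ 344  282   37   61 1479] [361.2 313.9] [ 0.56277535 -0.13799327] [ 0.56263671 -0.14075105]
[ 160  376   29   79 1081] [171.  416.2] [ 0.40951638 -0.17715287] [ 0.40606855 -0.18075619]
[ 441  377   30   78 1086] [458.5 416.1] [ 0.60892846 -0.23853924] [ 0.60978635 -0.24346802]
[459 475 125   5 617] [521. 477.] [ 0.64404154 -0.30886526] [ 0.6456576  -0.31531253]
```

```bash
python3 -m handwheel '[[0,0,0,0,0.2,-0.9,-0.2],[0,0,0,0,0,-0.9,-0.2],[0,0,0,0,0,-0.6,-0.2],[0,0,0,0,0,-0.28,-0.2],[0,0,0,0,0,0,-0.2],[0,0,0,0,0,0,1],[0,0,0,0,0,0,1],[0,0,0,0,0,0,1],[0,0,0,0,0,0,1],[0,0,0,0,0,0,1],[0,0,0,0,0,0,1],[0,0,0,0,0,0,1]]'
python3 -m handwheel '[[0,0,0,0,0,0.2,1],[0,0,0,0,0,0.4,1],[0,0,0,0,0,0.8,1],[0,0,0,0,0,0.8,1],[0,0,0,0,0,0.8,1],[0,0,0,0,0,1,1],[0,0,0,0,0,1,1],[0,0,0,0,0,0.6,1],[0,0,0,0,0,0,1]]'
```

```text
time_s: 15.22
position: [0.545, -0.0848, 0.0991]
orientation: [0.0, 0.804, 0.595, 0.0]
wrist_force: [0.3, -0.6, 4.3]
grip_width: 0.0294
grasp_force: 20.0
time_s: 15.97
position: [0.5465, -0.0845, 0.2423]
orientation: [0.002, 0.804, 0.595, 0.002]
wrist_force: [1.2, -0.2, -1.7]
grip_width: 0.0294
grasp_force: 20.0
```

```bash
python3 -m handwheel '[[0,0,0,0,0.3,0,1],[0,0,0,-0.1,0.6,0,1],[0,0,0,-0.2,0.95,0,1],[0,0,0,-0.2,0.95,0,1],[0,0,0,-0.2,0.95,0,1],[0,0,0,-0.2,0.95,0,1],[0,0,0,-0.2,0.95,0,1],[0,0,0,-0.2,0.95,0,1],[0,0,0,-0.2,0.95,0,1],[0,0,0,-0.2,0.95,0,1],[0,0,0,-0.2,0.95,0,1],[0,0,0,-0.2,0.95,0,1]]'
python3 -m handwheel '[[0,0,0,-0.2,0.95,0,1],[0,0,0,-0.2,0.95,0,1],[0,0,0,-0.2,0.95,0,1],[0,0,0,-0.2,0.95,0,1],[0,0,0,-0.2,0.95,0,1],[0,0,0,-0.2,0.7,0,1],[0,0,0,-0.2,0.5,0,1],[0,0,0,-0.1,0.2,0,1],[0,0,0,0,0,0,1],[0,0,0,0,0,0,1]]'
python3 - <<'E'
from w import *
save(p,'w5');print(s['position'],s['orientation'])
E
```

```text
time_s: 16.97
position: [0.4901, 0.1765, 0.2369]
orientation: [-0.001, 0.804, 0.595, -0.002]
wrist_force: [0.2, 0.0, -0.3]
grip_width: 0.0293
grasp_force: 20.0
time_s: 17.8
position: [0.4543, 0.3279, 0.2378]
orientation: [0.0, 0.804, 0.595, -0.001]
wrist_force: [-0.1, -0.3, -1.5]
grip_width: 0.0295
grasp_force: 20.0
[0.45434145 0.32793798 0.23781174] [ 4.70821337e-04  8.03970482e-01  5.94668421e-01 -8.43771518e-04]
```

View pics/w5.png

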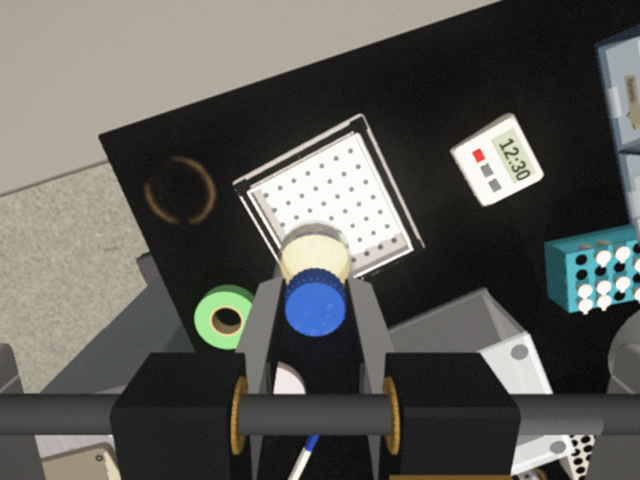

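Bottle hangs straight; the box slab corners show at (234,183), (364,115), (424,247), tray at centre (335,205).

Run:
```python
from w import *
A,B,C=[ray(c,*a,.014) for a in((234,183),(364,115),(424,247))]
print(A,B,C,np.linalg.norm(A-B),np.linalg.norm(B-C),'center',(A+C)/2)
for d in(A-B,B-C):print(np.degrees(np.arctan2(d[1],d[0])))
```

```text
[0.38254707 0.3714763 ] [0.52651501 0.39663482] [0.55319038 0.24701447] 0.14614964896741625 0.15197967739876497 center [0.46786873 0.30924539]
-170.08760775012684
100.10888040028854
```

```bash
python3 -m handwheel '[[0,0,0,0.12,0.19,-0.3,1],[0,0,0,0.13,0.19,-0.6,1],[0,0,0,0,0,-0.9,1],[0,0,0,0,0,-0.9,1],[0,0,0,0,0,-0.9,1],[0,0,0,0,0,-0.8,1],[0,0,0,0,0,-0.6,1],[0,0,0,0,0,-0.3,1],[0,0,0,0,0,-0.15,1],[0,0,0,0,0,0,1],[0,0,0,0,0,0,1]]'
python3 - <<'E'
from h import *
s=arm.state();print(s['position'],s['wrist_force'])
E
```

```text
time_s: 18.82
position: [0.4612, 0.3389, 0.1028]
orientation: [-0.0, 0.804, 0.595, 0.001]
wrist_force: [-0.3, -0.1, -0.5]
grip_width: 0.0294
grasp_force: 20.0
[0.46123558 0.33888036 0.10276431] [-0.33185013 -0.11394092 -0.49747024]
```

Lower 5 mm, release narrowly, rise, and go back over the pot for the red one.

```bash
python3 -m handwheel '[[0,0,0,0,0,-0.1,1],[0,0,0,0,0,-0.09,1],[0,0,0,0,0,0,1]]'
python3 -m handwheel '[[0,0,0,0,0,0,-0.1],[0,0,0,0,0,0,-0.1],[0,0,0,0,0,0,-0.1],[0,0,0,0,0,0,-0.1],[0,0,0,0,0,0.4,-0.1],[0,0,0,0,0,0.8,-0.2],[0,0,0,0,0,1,-0.2],[0,0,0,0.1,-0.6,1,-0.2],[0,0,0,0.2,-0.95,1,-0.2],[0,0,0,0.2,-0.95,1,-0.2],[0,0,0,0.1,-0.95,0,-0.2],[0,0,0,0.1,-0.95,0,-0.2]]'
python3 -m handwheel '[[0,0,0,0.1,-0.95,0,-0.2],[0,0,0,0.1,-0.95,0,-0.2],[0,0,0,0.1,-0.95,0,-0.2],[0,0,0,0.1,-0.95,0,-0.2],[0,0,0,0.1,-0.95,0,-0.2],[0,0,0,0.1,-0.95,0,-0.2],[0,0,0,0.1,-0.95,0,-0.2],[0,0,0,0.1,-0.95,0,-0.2],[0,0,0,0.1,-0.95,0,-0.2],[0,0,0,0.1,-0.95,0,-0.2],[0,0,0,0.1,-0.95,0,-0.2]]'
python3 -m handwheel '[[0,0,0,0,-0.95,0,-0.2],[0,0,0,0,-0.8,0,-0.2],[0,0,0,0,-0.6,0,-0.2],[0,0,0,0,0,0,-0.2]]'
```

```text
time_s: 19.07
position: [0.4608, 0.3386, 0.0977]
orientation: [0.0, 0.804, 0.595, 0.0]
wrist_force: [0.3, -0.4, -0.9]
grip_width: 0.0294
grasp_force: 20.0
time_s: 20.07
position: [0.4793, 0.2283, 0.2301]
orientation: [0.001, 0.804, 0.595, 0.002]
wrist_force: [0.5, -0.6, -1.0]
grip_width: 0.0561
grasp_force: 0.0
time_s: 20.98
position: [0.5058, -0.0338, 0.2284]
orientation: [0.0, 0.804, 0.595, 0.0]
wrist_force: [0.9, 0.8, -0.1]
grip_width: 0.0567
grasp_force: 0.0
time_s: 21.32
position: [0.5055, -0.0953, 0.2279]
orientation: [0.001, 0.805, 0.593, -0.001]
wrist_force: [-1.0, -0.0, -1.0]
grip_width: 0.0564
grasp_force: 0.0
```

```bash
python3 -m handwheel '[[0,0,0,-0.15,-0.35,-0.5,-0.2],[0,0,0,-0.15,-0.3,-0.9,-0.2],[0,0,0,0,0,-0.7,-0.2],[0,0,0,0,0,-0.3,-0.2],[0,0,0,0,0,0,-0.2],[0,0,0,0,0,0,-0.2]]'
cat > red.py <<'E'
from w import *
print(s['position'],s['orientation'],s['grip_width'])
hsv=cv2.cvtColor(p['pixels'],cv2.COLOR_RGB2HSV)
m=((hsv[...,1]>130)&(hsv[...,2]>60)).astype(np.uint8)
n,l,st,ce=cv2.connectedComponentsWithStats(m)
for i in range(1,n):
    if st[i,4]>500 and 180<ce[i][0]<440: print(st[i],ce[i].round(1),ray(c,*ce[i],.1))
E
python3 red.py
```

```text
time_s: 21.82
position: [0.4987, -0.1064, 0.168]
orientation: [-0.0, 0.803, 0.595, 0.0]
wrist_force: [0.9, 0.4, 0.5]
grip_width: 0.0565
grasp_force: 0.0
[ 0.49873086 -0.10642519  0.16803043] [-8.63350572e-05  8.03400123e-01  5.95439376e-01  4.30037400e-04] 0.05647651483782394
[ 291  239   43   46 1524] [311.6 261.7] [ 0.49531082 -0.11139551]
[ 406  240   63   61 2961] [436.6 270. ] [ 0.57258598 -0.14096596]
```

```bash
python3 -m handwheel '[[0,0,0,-0.12,-0.2,-0.9,-0.2],[0,0,0,0,0,-0.9,-0.2],[0,0,0,0,0,-0.7,-0.2],[0,0,0,0,0,-0.3,-0.2],[0,0,0,0,0,-0.12,-0.2],[0,0,0,0,0,0,1],[0,0,0,0,0,0,1],[0,0,0,0,0,0,1],[0,0,0,0,0,0,1],[0,0,0,0,0,0,1],[0,0,0,0,0,0,1],[0,0,0,0,0,0,1]]'
python3 -m handwheel '[[0,0,0,0,0,0.2,1],[0,0,0,0,0,0.4,1],[0,0,0,0,0,0.8,1],[0,0,0,0,0,0.8,1],[0,0,0,0,0,0.8,1],[0,0,0,0,0,1,1],[0,0,0,0,0,1,1],[0,0,0,0,0,0.8,1],[0,0,0,0,0,0,1]]'
```

```text
time_s: 22.87
position: [0.4957, -0.1128, 0.095]
orientation: [0.0, 0.804, 0.595, 0.0]
wrist_force: [0.3, 0.2, 2.1]
grip_width: 0.0272
grasp_force: 20.0
time_s: 23.62
position: [0.4976, -0.1126, 0.2439]
orientation: [0.003, 0.804, 0.595, 0.003]
wrist_force: [0.5, -0.5, -0.7]
grip_width: 0.0275
grasp_force: 20.0
```

```bash
python3 -m handwheel '[[0,0,0,0,0.3,0,1],[0,0,0,0,0.6,0,1],[0,0,0,-0.07,0.95,0,1],[0,0,0,-0.07,0.95,0,1],[0,0,0,-0.07,0.95,0,1],[0,0,0,-0.07,0.95,0,1],[0,0,0,-0.07,0.95,0,1],[0,0,0,-0.07,0.95,0,1],[0,0,0,-0.07,0.95,0,1],[0,0,0,-0.07,0.95,0,1],[0,0,0,-0.07,0.95,0,1],[0,0,0,-0.07,0.95,0,1]]'
python3 -m handwheel '[[0,0,0,-0.07,0.95,0,1],[0,0,0,-0.07,0.95,0,1],[0,0,0,-0.07,0.95,0,1],[0,0,0,-0.07,0.95,0,1],[0,0,0,-0.07,0.7,0,1],[0,0,0,0,0.5,0,1],[0,0,0,0,0.2,0,1],[0,0,0,0,0,0,1],[0,0,0,0,0,0,1]]'
```

```text
time_s: 24.62
position: [0.476, 0.1486, 0.2382]
orientation: [-0.001, 0.804, 0.595, -0.001]
wrist_force: [0.2, -0.5, -0.6]
grip_width: 0.0273
grasp_force: 20.0
time_s: 25.37
position: [0.4688, 0.2762, 0.2389]
orientation: [0.0, 0.804, 0.595, -0.001]
wrist_force: [-0.3, 0.1, -0.7]
grip_width: 0.0274
grasp_force: 20.0
```

```bash
python3 -m handwheel '[[0,0,0,0.1,0,-0.4,1],[0,0,0,0,0,-0.8,1],[0,0,0,0,0,-0.9,1],[0,0,0,0,0,-0.9,1],[0,0,0,0,0,-0.9,1],[0,0,0,0,0,-0.8,1],[0,0,0,0,0,-0.6,1],[0,0,0,0,0,-0.3,1],[0,0,0,0,0,-0.05,1],[0,0,0,0,0,0,1],[0,0,0,0,0,0,1]]'
```

```text
time_s: 26.28
position: [0.4721, 0.2774, 0.0989]
orientation: [0.0, 0.804, 0.595, 0.001]
wrist_force: [-0.0, -1.2, -0.2]
grip_width: 0.0272
grasp_force: 20.0
```

```bash
python3 -m handwheel '[[0,0,0,0,0,-0.12,1],[0,0,0,0,0,-0.09,1],[0,0,0,0,0,0,1]]'
python3 -m handwheel '[[0,0,0,0,0,0,-0.1],[0,0,0,0,0,0,-0.1],[0,0,0,0,0,0,-0.1],[0,0,0,0,0,0,-0.1],[0,0,0,0,0,0.4,-0.1],[0,0,0,0,0,0.8,-0.2],[0,0,0,0,0,1,-0.2],[0,0,0,0,0,1,-1],[0,0,-1,0.3,-0.7,1,-1],[0,0,-1,0.3,-0.7,1,-1],[0,0,-1,0.3,-0.7,1,-1],[0,0,-1,0.3,-0.7,1,-1]]'
python3 -m handwheel '[[0,0,-1,0.3,-0.7,1,-1],[0,0,-1,0.3,-0.7,0.3,-1],[0,0,-1,0.3,-0.7,0,-1],[0,0,-1,0.3,-0.7,0,-1],[0,0,-1,0.3,-0.7,0,-1],[0,0,-1,0.3,-0.7,0,-1],[0,0,-0.5,0,-0.4,0,-1],[0,0,0,0,0,0,-1],[0,0,0,0,0,0,-1]]'
python3 - <<'E'
from w import *
save(p,'w6');print(s['position'],s['orientation'])
q=arm.snapshot('top');save(q,'top6')
E
```

```text
time_s: 26.53
position: [0.4719, 0.2774, 0.0932]
orientation: [0.0, 0.804, 0.595, 0.0]
wrist_force: [-0.4, -0.4, -0.8]
grip_width: 0.0277
grasp_force: 20.0
time_s: 27.53
position: [0.5013, 0.2067, 0.2751]
orientation: [-0.0, 0.911, 0.413, 0.0]
wrist_force: [0.2, 0.0, -0.9]
grip_width: 0.0859
grasp_force: 0.0
time_s: 28.28
position: [0.5462, 0.0926, 0.306]
orientation: [-0.0, 0.996, 0.088, 0.0]
wrist_force: [-0.1, 1.4, -0.2]
grip_width: 0.094
grasp_force: 0.0
[0.54622212 0.09255015 0.30603533] [-2.96596563e-04  9.96147965e-01  8.76875962e-02  1.71421908e-04]
```

View pics/w6.png

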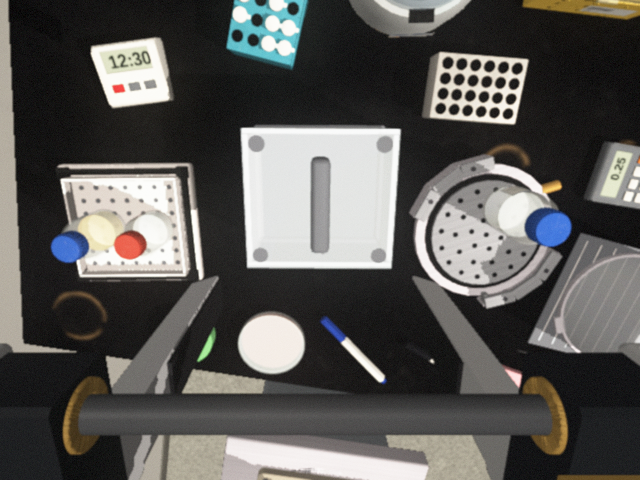

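Bottles stand in the tray at left; the tall one alone in the pot; lid dots at (256,144), (385,144), (387,255), (261,255), bar (320,157)-(320,253).

Run:
```python
from w import *
seg('d1',(256,144),(387,255),.1);seg('d2',(385,144),(261,255),.1);seg('bar',(320,157),(320,253),.13)
A,B,C=[ray(c,*a,.014) for a in((58,165),(192,165),(203,279))]
print(A,B,C,np.linalg.norm(A-B),np.linalg.norm(B-C),'center',(A+C)/2,np.degrees(np.arctan2(*(A-B)[::-1])),np.degrees(np.arctan2(*(B-C)[::-1])))
# tray outer rim corners
for a in((61,176),(181,175),(189,276),(80,278)):print(ray(c,*a,.031))
print(s['position'])
```

```text
d1 [0.5541 0.0852] len 0.171 ang 59.6
d2 [0.5534 0.0889] len 0.165 ang -37.4
bar [0.5549 0.09  ] len 0.089 ang 10.4
[0.52481026 0.39715124] [0.55284105 0.24159911] [0.41006267 0.21484712] 0.15805755228905777 0.14526299075770507 center [0.46743647 0.30599918] 100.21517847117167 10.612306663166898
[0.51653985 0.38326913]
[0.54205546 0.24809691]
[0.41903128 0.2283619 ]
[0.39246021 0.36098359]
[0.54605768 0.09387366 0.30589926]
```

```bash
python3 -m handwheel '[[0,0,0,0.16,-0.1,-0.4,-1],[0,0,0,0.16,-0.1,-0.9,-1],[0,0,0,0,0,-1,-1],[0,0,0,0,0,-1,-1],[0,0,0,0,0,-1,-1],[0,0,0,0,0,-1,-1],[0,0,0,0,0,-0.9,-1],[0,0,0,0,0,-0.7,-0.5],[0,0,0,0,0,-0.4,0],[0,0,0,0,0,-0.2,0],[0,0,0,0,0,0,0],[0,0,0,0,0,0,0]]' 35
```

```text
time_s: 29.43
position: [0.5549, 0.0877, 0.1184]
orientation: [-0.0, 0.996, 0.087, 0.0]
wrist_force: [-0.6, -0.1, 0.5]
grip_width: 0.0643
grasp_force: 0.0
```

```bash
python3 -m handwheel '[[0,0,0,0,0,-0.18,1],[0,0,0,0,0,0,1],[0,0,0,0,0,0,1],[0,0,0,0,0,0,1],[0,0,0,0,0,0,1],[0,0,0,0,0,0,1],[0,0,0,0,0,0,1],[0,0,0,0,0,0,1],[0,0,0,0,0,0,1],[0,0,0,0,0,0,1],[0,0,0,0,0,0,1],[0,0,0,0,0,0,1]]'
python3 -m handwheel '[[0,0,0,0,0,0.2,1],[0,0,0,0,0,0.4,1],[0,0,0,0,0,0.8,1],[0,0,0,0,0,0.9,1],[0,0,0,0,0,0.9,1],[0,0,0,0,0,0.9,1],[0,0,0,0,0,0.8,1],[0,0,0,0,0,0.6,1],[0,0,0,0,0,0.3,1],[0,0,0,0,0,0,1],[0,0,0,0,0,0,1]]'
```

```text
time_s: 30.43
position: [0.5547, 0.0877, 0.1137]
orientation: [-0.0, 0.996, 0.087, 0.0]
wrist_force: [-0.4, 2.0, 2.2]
grip_width: 0.0182
grasp_force: 35.0
time_s: 31.35
position: [0.554, 0.0869, 0.2582]
orientation: [0.0, 0.996, 0.087, -0.0]
wrist_force: [-0.6, 0.1, -3.7]
grip_width: 0.0177
grasp_force: 35.0
```

```bash
python3 -m handwheel '[[0,0,0.06,-0.15,0.4,0,1],[0,0,0,-0.35,0.9,0,1],[0,0,0,-0.35,0.9,0,1],[0,0,0,-0.35,0.9,0,1],[0,0,0,-0.35,0.9,0,1],[0,0,0,-0.35,0.9,0,1],[0,0,0,-0.35,0.9,0,1],[0,0,0,-0.35,0.9,0,1],[0,0,0,-0.35,0.9,0,1],[0,0,0,-0.3,0.7,0,1],[0,0,0,-0.2,0.4,0,1],[0,0,0,0,0,0,1]]'
python3 -m handwheel '[[0,0,0,0,0,0,1],[0,0,0,0,0,0,1]]'
python3 - <<'E'
from w import *
save(p,'w7');print(s['position'],s['orientation'])
E
```

```text
time_s: 32.35
position: [0.4654, 0.308, 0.2575]
orientation: [-0.001, 0.996, 0.093, -0.001]
wrist_force: [-0.3, 0.1, -2.9]
grip_width: 0.0175
grasp_force: 35.0
time_s: 32.52
position: [0.4687, 0.3031, 0.2579]
orientation: [0.001, 0.996, 0.089, -0.0]
wrist_force: [0.3, -1.2, -3.8]
grip_width: 0.0174
grasp_force: 35.0
[0.468725   0.30305681 0.25792756] [ 9.70324985e-04  9.95992726e-01  8.94286249e-02 -2.63296701e-04]
```

View pics/w7.png

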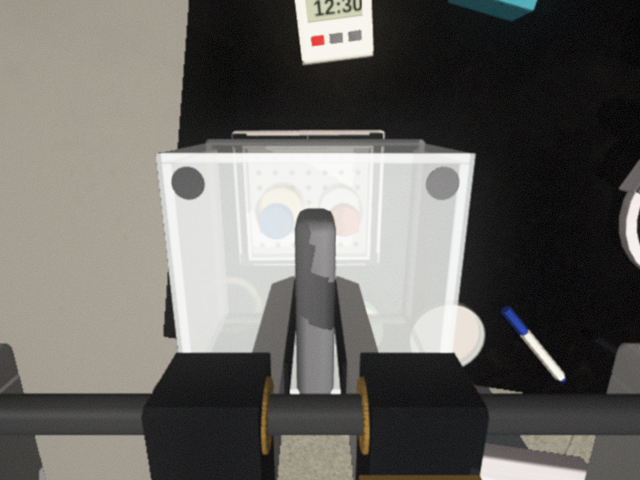

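Run:
```python
from w import *
P=s['position'];a=np.radians(10.3);ex=np.array([np.cos(a),np.sin(a)])
D=[ray(c,*u,.2442) for u in((188,183),(442,183))];m=np.mean(D,0);print('dots',D,'ctr',m-.056*ex,np.linalg.norm(D[0]-D[1]),'tcp',P, np.degrees(np.arctan2(*(D[0]-D[1])[::-1]))-90)
E_=[ray(c,*u,.014) for u in((232,134),(384,133))];m=np.mean(E_,0);print('box',m-.075*ex,np.linalg.norm(E_[0]-E_[1]),np.degrees(np.arctan2(*(E_[0]-E_[1])[::-1]))-90)
```

```text
dots [array([0.51242748, 0.37161513]), array([0.5339212 , 0.25237774])] ctr [0.46807677 0.30198351] 0.12115912993563313 tcp [0.46894941 0.30290724 0.25808106] 10.218396118889459
box [0.46322467 0.30753042] 0.1572431124762637 10.609012322270502
```

```bash
python3 -m handwheel '[[0,0,0.05,-0.1,0.18,-0.3,1],[0,0,0,0,0,-0.6,1],[0,0,0,0,0,-0.8,1],[0,0,0,0,0,-0.8,1],[0,0,0,0,0,-0.7,1],[0,0,0,0,0,-0.5,1],[0,0,0,0,0,-0.3,1],[0,0,0,0,0,-0.2,1],[0,0,0,0,0,0,1],[0,0,0,0,0,0,1],[0,0,0,0,0,0,1]]'
python3 - <<'E'
from h import *
p=arm.snapshot('scene');cv2.imwrite('pics/s7.png',cv2.resize(p['pixels'][250:430,120:320,::-1],(660,594),interpolation=cv2.INTER_CUBIC))
E
```

```text
time_s: 33.53
position: [0.4663, 0.3098, 0.1542]
orientation: [-0.0, 0.996, 0.093, 0.001]
wrist_force: [-0.1, -0.0, -2.7]
grip_width: 0.0182
grasp_force: 35.0
```

View pics/s7.png

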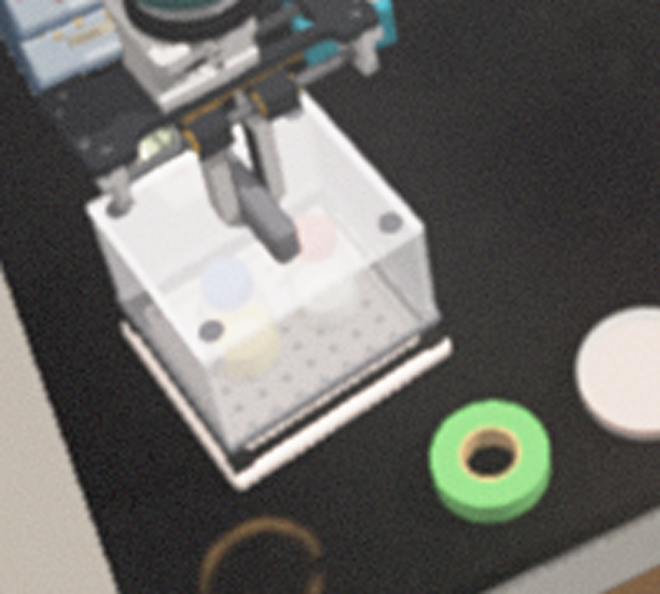

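The lid hangs centred over the tray (wall edges parallel inside its walls at (240,440)). Lower gently.

```bash
python3 -m handwheel '[[0,0,0,0,-0.08,-0.15,1],[0,0,0,0,0,-0.15,1],[0,0,0,0,0,-0.15,1],[0,0,0,0,0,0,1],[0,0,0,0,0,0,1]]'
python3 -m handwheel '[[0,0,0,0,0,-0.1,1],[0,0,0,0,0,-0.1,1],[0,0,0,0,0,0,1],[0,0,0,0,0,0,1]]'
```

```text
time_s: 34.0
position: [0.4655, 0.3072, 0.1419]
orientation: [0.0, 0.996, 0.093, -0.0]
wrist_force: [-0.1, 0.4, -2.9]
grip_width: 0.0177
grasp_force: 35.0
time_s: 34.33
position: [0.4656, 0.3073, 0.137]
orientation: [0.0, 0.996, 0.093, -0.0]
wrist_force: [0.3, 0.3, -2.7]
grip_width: 0.018
grasp_force: 35.0
```

```bash
python3 -m handwheel '[[0,0,0,0,0,-0.08,1],[0,0,0,0,0,-0.05,1],[0,0,0,0,0,0,1]]'
```

```text
time_s: 34.58
position: [0.4656, 0.3073, 0.1338]
orientation: [0.0, 0.996, 0.093, -0.0]
wrist_force: [0.6, 0.8, -3.1]
grip_width: 0.0177
grasp_force: 35.0
```

```bash
python3 -m handwheel '[[0,0,0,0,0,0,0],[0,0,0,0,0,0,0],[0,0,0,0,0,0,0],[0,0,0,0,0,0,0],[0,0,0,0,0,0.4,0],[0,0,0,0,0,0.6,0],[0,0,0,0,0,0.6,1],[0,0,0,-0.4,-0.7,0.1,1],[0,0,0,-0.5,-0.7,0,1],[0,0,0,-0.5,-0.7,0,1],[0,0,0,-0.4,-0.7,0,1],[0,0,0,0,0,0,1]]'
python3 -m handwheel '[[0,0,0,0,0,-0.3,1],[0,0,0,0,0,-0.4,1],[0,0,0,0,0,-0.3,1],[0,0,0,0,0,0,1],[0,0,0,0,0,0,1],[0,0,0,0,0,0,1]]'
python3 - <<'E'
from w import *
save(p,'w8');print(s['position'],s['orientation'],s['grip_width'])
E
```

```text
time_s: 35.58
position: [0.4187, 0.2335, 0.1771]
orientation: [0.002, 0.996, 0.092, -0.001]
wrist_force: [-0.6, -0.6, -0.4]
grip_width: 0.0104
grasp_force: 0.0
time_s: 36.08
position: [0.421, 0.2381, 0.1515]
orientation: [-0.0, 0.996, 0.093, 0.0]
wrist_force: [0.2, 0.5, -0.4]
grip_width: 0.0005
grasp_force: 0.0
[0.4209856  0.23805882 0.15145563] [-2.16166047e-04  9.95652062e-01  9.31499741e-02  8.82426669e-05] 0.0004621482675915254
```

View pics/w8.png

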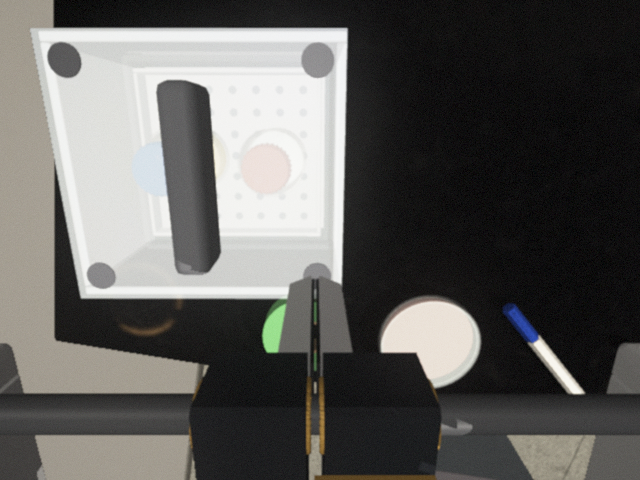

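Fingertips right over the near-right dot (317,272); lid seated squarely. Press.

```bash
python3 -m handwheel '[[0,0,0,0,0,-0.4,1],[0,0,0,0,0,-0.4,1],[0,0,0,0,0,-0.16,1],[0,0,0,0,0,0,1],[0,0,0,0,0,0,1]]'
python3 -m handwheel '[[0,0,0,0,0,-0.08,1],[0,0,0,0,0,-0.08,1],[0,0,0,0,0,0,1],[0,0,0,0,0,0,1]]'
```

```text
time_s: 36.55
position: [0.4209, 0.2375, 0.1277]
orientation: [-0.0, 0.996, 0.093, 0.0]
wrist_force: [1.0, 0.6, -0.3]
grip_width: 0.0002
grasp_force: 0.0
time_s: 36.88
position: [0.4198, 0.2358, 0.125]
orientation: [0.001, 0.996, 0.093, -0.001]
wrist_force: [-4.7, -4.3, 18.5]
grip_width: 0.0004
grasp_force: 9.4
```

```bash
python3 -m handwheel '[[0,0,0,0.04,0.05,-0.08,1],[0,0,0,0,0,-0.06,1],[0,0,0,0,0,0,1],[0,0,0,0,0,0,1],[0,0,0,0,0,0,1]]'
```

```text
time_s: 37.3
position: [0.4204, 0.2348, 0.1225]
orientation: [0.003, 0.996, 0.092, -0.001]
wrist_force: [-7.3, -11.1, 33.8]
grip_width: 0.0003
grasp_force: 17.1
```

```bash
python3 -m handwheel '[[0,0,0,0,0,0.6,1],[0,0,0,0,0,0.8,1],[0,0,0,-0.1,0.8,0.6,1],[0,0,0,-0.2,1,0,1],[0,0,0,-0.2,1,0,1],[0,0,0,-0.2,1,0,1],[0,0,0,-0.16,1,0,1],[0,0,0,0,0,-0.5,1],[0,0,0,0,0,-0.5,1],[0,0,0,0,0,-0.3,1],[0,0,0,0,0,0,1],[0,0,0,0,0,0,1]]'
```

```text
time_s: 38.3
position: [0.4002, 0.3583, 0.1374]
orientation: [0.0, 0.996, 0.093, -0.0]
wrist_force: [-0.4, 0.6, -0.1]
grip_width: 0.0007
grasp_force: 0.0
```

```bash
python3 -m handwheel '[[0,0,0,0,0,-0.2,1],[0,0,0,0,0,-0.2,1],[0,0,0,0,0,-0.1,1],[0,0,0,0,0,-0.1,1],[0,0,0,0,0,-0.08,1],[0,0,0,0,0,0,1],[0,0,0,0,0,0,1]]'
```

```text
time_s: 38.88
position: [0.3991, 0.3615, 0.1229]
orientation: [-0.002, 0.996, 0.094, 0.0]
wrist_force: [-6.5, 1.4, 19.1]
grip_width: 0.0001
grasp_force: 9.4
```

```bash
python3 -m handwheel '[[0,0,0,0,0,-0.08,1],[0,0,0,0,0,0,1],[0,0,0,0,0,0,1]]'
python3 -m handwheel '[[0,0,0,0,0,0.6,1],[0,0,0,0,0,0.8,1],[0,0,0,0.6,0.1,0.6,1],[0,0,0,0.95,0.17,0,1],[0,0,0,0.95,0.17,0,1],[0,0,0,0.95,0.17,0,1],[0,0,0,0.9,0.15,0,1],[0,0,0,0,0,-0.5,1],[0,0,0,0,0,-0.5,1],[0,0,0,0,0,-0.3,1],[0,0,0,0,0,0,1],[0,0,0,0,0,0,1]]'
```

```text
time_s: 39.13
position: [0.3994, 0.3619, 0.1224]
orientation: [-0.002, 0.996, 0.094, 0.001]
wrist_force: [-9.5, -0.9, 30.2]
grip_width: 0.0005
grasp_force: 15.2
time_s: 40.13
position: [0.5086, 0.3775, 0.1357]
orientation: [0.0, 0.996, 0.093, -0.0]
wrist_force: [-0.1, 0.6, -0.2]
grip_width: 0.0003
grasp_force: 0.0
```

Over (+,+) dot. Press.

```bash
python3 -m handwheel '[[0,0,0,0,0,-0.2,1],[0,0,0,0,0,-0.2,1],[0,0,0,0,0,-0.1,1],[0,0,0,0,0,-0.1,1],[0,0,0,0,0,-0.1,1],[0,0,0,0,0,0,1],[0,0,0,0,0,0,1],[0,0,0,0,0,0,1]]'
python3 -m handwheel '[[0,0,0,0,0,0.6,1],[0,0,0,0,0,0.8,1],[0,0,0,0.1,-0.8,0.6,1],[0,0,0,0.2,-1,0,1],[0,0,0,0.2,-1,0,1],[0,0,0,0.2,-1,0,1],[0,0,0,0.2,-1,0,1],[0,0,0,0,0,-0.5,1],[0,0,0,0,0,-0.5,1],[0,0,0,0,0,-0.3,1],[0,0,0,0,0,0,1],[0,0,0,0,0,0,1]]'
```

```text
time_s: 40.8
position: [0.5118, 0.3809, 0.1225]
orientation: [-0.003, 0.996, 0.093, 0.004]
wrist_force: [0.1, 0.2, 15.2]
grip_width: -0.0
grasp_force: 7.9
time_s: 41.8
position: [0.5311, 0.258, 0.1358]
orientation: [0.0, 0.996, 0.093, -0.0]
wrist_force: [-0.5, -0.2, 0.1]
grip_width: 0.0005
grasp_force: 0.0
```

```bash
python3 -m handwheel '[[0,0,0,0,0,-0.2,1],[0,0,0,0,0,-0.2,1],[0,0,0,0,0,-0.1,1],[0,0,0,0,0,-0.1,1],[0,0,0,0,0,-0.14,1],[0,0,0,0,0,0,1],[0,0,0,0,0,0,1],[0,0,0,0,0,0,1]]'
python3 -m handwheel '[[0,0,0,0,0,0.6,1],[0,0,0,0,0,0.8,1],[0,0,0,-0.1,0.8,0.6,1],[0,0,0,-0.2,1,0,1],[0,0,0,-0.2,1,0,1],[0,0,0,-0.2,1,0,1],[0,0,0,-0.2,1,0,1],[0,0,0,0,0,-0.5,1],[0,0,0,0,0,-0.5,1],[0,0,0,0,0,-0.3,1],[0,0,0,0,0,0,1],[0,0,0,0,0,0,1]]'
```

```text
time_s: 42.47
position: [0.5336, 0.2567, 0.1219]
orientation: [0.001, 0.996, 0.092, 0.003]
wrist_force: [-4.7, -6.3, 30.3]
grip_width: 0.0004
grasp_force: 14.8
time_s: 43.47
position: [0.5089, 0.3772, 0.1347]
orientation: [0.0, 0.996, 0.093, -0.0]
wrist_force: [-0.0, 0.5, 1.1]
grip_width: 0.001
grasp_force: 0.0
```

```bash
python3 -m handwheel '[[0,0,0,0,-0.05,-0.2,1],[0,0,0,-0.05,-0.05,-0.2,1],[0,0,0,0,0,-0.12,1],[0,0,0,0,0,-0.12,1],[0,0,0,0,0,-0.12,1],[0,0,0,0,0,0,1],[0,0,0,0,0,0,1]]'
python3 -m handwheel '[[0,0,0,0,0,0.6,1],[0,0,0,0,0,1,1],[0,0,0,0,0,1,1],[0,0,0,0,0,1,1],[0,0,0,-0.2,-0.5,1,-1],[0,0,0,-0.2,-0.7,1,-1],[0,0,0,-0.2,-0.7,0.8,-1],[0,0,0,-0.2,-0.6,0.5,-1],[0,0,0,0,0,0,-1],[0,0,0,0,0,0,-1]]'
python3 - <<'E'
from w import *
P=s['position'];print(P,s['orientation']);save(p,'w9')
E
```

```text
time_s: 44.05
position: [0.5096, 0.3757, 0.1219]
orientation: [-0.001, 0.996, 0.092, 0.003]
wrist_force: [-5.6, -6.7, 33.3]
grip_width: 0.0005
grasp_force: 16.6
time_s: 44.88
position: [0.4882, 0.3122, 0.2892]
orientation: [-0.0, 0.996, 0.092, 0.001]
wrist_force: [0.3, 0.4, -0.9]
grip_width: 0.037
grasp_force: 0.0
[0.48816257 0.31219337 0.28924605] [-3.50366528e-04  9.95744276e-01  9.21536927e-02  9.54270434e-04]
```

View pics/w9.png

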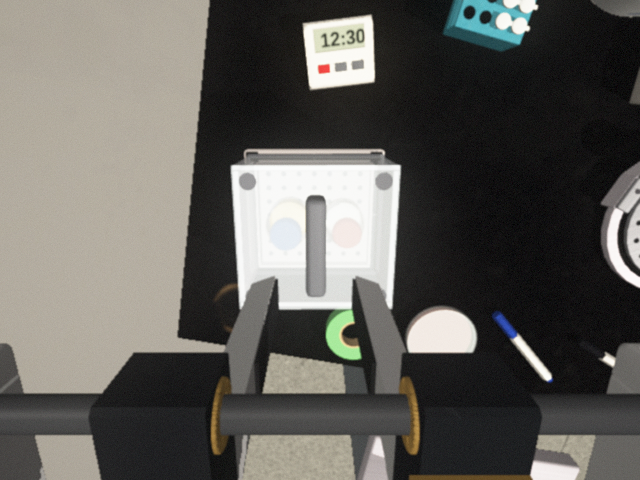

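Lid flat on the box with both bottles upright at (287,230) and (346,230). Now back to the cover.

```bash
python3 -m handwheel '[[0,0,0.4,0,-0.5,0.2,-1],[0,0,0.74,0,-1,0.2,-1],[0,0,0.74,0,-1,0,-1],[0,0,0.74,0,-1,0,-1],[0,0,0.74,0,-1,0,-1],[0,0,0.74,0,-1,0,-1],[0,0,0.74,0,-1,0,-1],[0,0,0.74,0,-1,0,-1],[0,0,0.74,0,-1,0,-1],[0,0,0.74,0,-1,0,-1],[0,0,0.74,0,-1,0,-1],[0,0,0.74,0,-1,0,-1]]'
python3 -m handwheel '[[0,0,0.74,0,-1,0,-1],[0,0,0.74,0,-1,0,-1],[0,0,0.74,-0.1,-1,0,-1],[0,0,0.74,-0.1,-1,0,-1],[0,0,0.74,-0.1,-1,0,-1],[0,0,0.74,-0.1,-1,0,-1],[0,0,0.74,-0.1,-1,0,-1],[0,0,0.74,-0.1,-1,0,-1],[0,0,0.74,-0.1,-1,0,-1],[0,0,0.74,-0.1,-1,0,-1],[0,0,0.74,-0.1,-1,0,-1],[0,0,0.74,-0.1,-0.8,0,-1]]'
python3 -m handwheel '[[0,0,0.5,0,-0.9,0,-1],[0,0,0.4,0,-0.7,0,-1],[0,0,0,0,-0.5,0,-1],[0,0,0,0,0,0,-1]]'
python3 - <<'E'
from w import *
print(s['position'],s['orientation'],s['joints']);save(p,'w10')
E
```

```text
time_s: 45.93
position: [0.4876, 0.0249, 0.2972]
orientation: [-0.001, 0.856, 0.517, -0.001]
wrist_force: [0.1, -1.1, 0.5]
grip_width: 0.0939
grasp_force: 0.0
time_s: 46.93
position: [0.4628, -0.2712, 0.2969]
orientation: [-0.001, 0.534, 0.845, 0.0]
wrist_force: [0.8, -0.2, -0.2]
grip_width: 0.0939
grasp_force: 0.0
time_s: 47.27
position: [0.4625, -0.3248, 0.2968]
orientation: [-0.001, 0.498, 0.867, 0.0]
wrist_force: [-0.1, -0.3, 0.8]
grip_width: 0.0939
grasp_force: 0.0
[ 0.46246622 -0.32477302  0.29678709] [-8.14519441e-04  4.97561232e-01  8.67428453e-01  1.91996280e-04] [ 0.96152525  0.47603409 -0.61025209  1.63307191  0.29431814  1.12764453
  0.80496089]
```

View pics/w10.png

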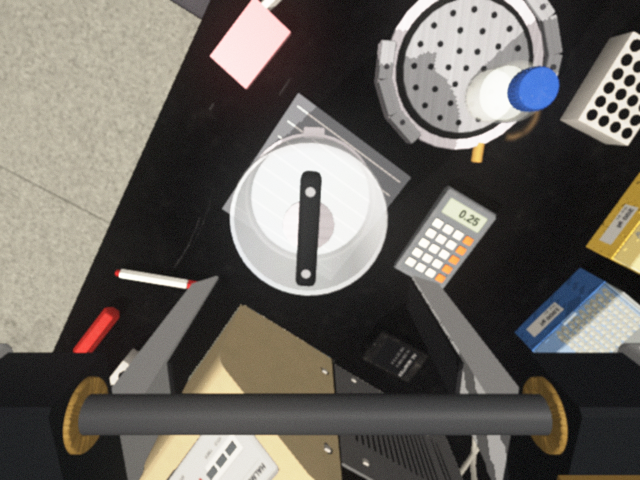

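Cover on the mat, bar (310,174)-(305,284).

Run:
```python
from w import *
seg('bar',(311,171),(305,286),.154);x=s['orientation'];print('yaw',np.degrees(2*np.arctan2(x[2],x[1])),s['position'],ray(c,308.5,215,.122))
```

```text
bar [ 0.4607 -0.331 ] len 0.101 ang 117.3
yaw 120.43694211420676 [ 0.46277748 -0.3225995   0.29717497] [ 0.45763366 -0.32567691]
```

```bash
python3 -m handwheel '[[0,0,-0.3,-0.05,-0.2,-0.4,-1],[0,0,-0.3,-0.05,-0.17,-0.8,-1],[0,0,0,0,0,-1,-1],[0,0,0,0,0,-1,-1],[0,0,0,0,0,-1,-1],[0,0,0,0,0,-0.9,-1],[0,0,0,0,0,-0.7,-0.5],[0,0,0,0,0,-0.3,0],[0,0,0,0,0,-0.2,0],[0,0,0,0,0,0,0],[0,0,0,0,0,0,0]]' 35
```

```text
time_s: 48.28
position: [0.461, -0.3313, 0.1418]
orientation: [0.001, 0.522, 0.853, 0.0]
wrist_force: [-0.7, 1.1, -0.7]
grip_width: 0.0641
grasp_force: 0.0
```

```bash
python3 -m handwheel '[[0,0,0,0,0,-0.2,1],[0,0,0,0,0,0,1],[0,0,0,0,0,0,1],[0,0,0,0,0,0,1],[0,0,0,0,0,0,1],[0,0,0,0,0,0,1],[0,0,0,0,0,0,1],[0,0,0,0,0,0,1],[0,0,0,0,0,0,1],[0,0,0,0,0,0,1],[0,0,0,0,0,0,1],[0,0,0,0,0,0,1]]'
python3 -m handwheel '[[0,0,0,0,0,0.2,1],[0,0,0,0,0,0.4,1],[0,0,0,0,0,0.8,1],[0,0,0,0,0,0.9,1],[0,0,0,0,0,0.9,1],[0,0,0,0,0,0.9,1],[0,0,0,0,0,0.8,1],[0,0,0,0,0,0.6,1],[0,0,0,0,0,0.2,1],[0,0,0,0,0,0,1]]'
```

```text
time_s: 49.28
position: [0.4602, -0.3317, 0.1361]
orientation: [0.0, 0.523, 0.853, -0.0]
wrist_force: [-0.9, 0.3, 2.1]
grip_width: 0.0179
grasp_force: 35.0
time_s: 50.12
position: [0.4607, -0.3318, 0.2799]
orientation: [0.001, 0.523, 0.853, -0.0]
wrist_force: [0.5, -0.2, -4.7]
grip_width: 0.0176
grasp_force: 35.0
```

```bash
python3 -m handwheel '[[0,0,0,0.15,0.4,0,1],[0,0,0,0.31,0.85,0,1],[0,0,0,0.31,0.85,0,1],[0,0,0,0.31,0.85,0,1],[0,0,0,0.31,0.85,0,1],[0,0,0,0.31,0.85,0,1],[0,0,0,0.31,0.85,0,1],[0,0,0,0.31,0.85,0,1],[0,0,0,0.31,0.85,0,1],[0,0,0,0.26,0.7,0,1],[0,0,0,0.14,0.39,0,1],[0,0,0,0,0,0,1]]'
python3 -m handwheel '[[0,0,0,0,0,0,1],[0,0,0,0,0,0,1]]'
```

```text
time_s: 51.12
position: [0.5361, -0.1204, 0.2776]
orientation: [-0.001, 0.52, 0.854, 0.001]
wrist_force: [0.3, -0.1, -4.1]
grip_width: 0.018
grasp_force: 35.0
time_s: 51.28
position: [0.5351, -0.126, 0.2778]
orientation: [-0.0, 0.523, 0.852, -0.001]
wrist_force: [-0.4, -0.8, -4.2]
grip_width: 0.0176
grasp_force: 35.0
```

```bash
python3 -m handwheel '[[0,0,0,0.04,0.06,-0.3,1],[0,0,0,0,0,-0.6,1],[0,0,0,0,0,-0.8,1],[0,0,0,0,0,-0.8,1],[0,0,0,0,0,-0.8,1],[0,0,0,0,0,-0.6,1],[0,0,0,0,0,-0.4,1],[0,0,0,0,0,-0.2,1],[0,0,0,0,0,-0.1,1],[0,0,0,0,0,0,1],[0,0,0,0,0,0,1]]'
```

```text
time_s: 52.2
position: [0.5376, -0.1231, 0.1641]
orientation: [0.001, 0.523, 0.852, 0.0]
wrist_force: [-0.0, -0.0, -4.6]
grip_width: 0.0176
grasp_force: 35.0
```

```bash
python3 -m handwheel '[[0,0,0,0,0,-0.12,1],[0,0,0,0,0,-0.12,1],[0,0,0,0,0,-0.1,1],[0,0,0,0,0,-0.06,1],[0,0,0,0,0,0,1],[0,0,0,0,0,0,1]]'
```

```text
time_s: 52.7
position: [0.536, -0.1256, 0.157]
orientation: [0.001, 0.523, 0.852, -0.003]
wrist_force: [-9.8, -4.3, 23.7]
grip_width: 0.0183
grasp_force: 35.2
```

Contact early: the cover is about 5 mm off toward +x,+y of the pot centre (0.533,-0.126). Lift, shift, and try again.

```bash
python3 -m handwheel '[[0,0,0,0,0,0.2,1],[0,0,0,0,0,0.2,1],[0,0,0,-0.1,-0.06,0,1],[0,0,0,-0.08,-0.06,0,1],[0,0,0,0,0,0,1],[0,0,0,0,0,0,1],[0,0,0,0,0,0,1]]'
python3 - <<'E'
from w import *
save(p,'w11');t=arm.snapshot('scene');a=cv2.resize(t['pixels'][180:300,300:430],(433,400),interpolation=cv2.INTER_CUBIC)
b=cv2.resize(p['pixels'][60:320,200:440],(369,400));cv2.imwrite('pics/m.png',np.hstack([a,b])[:,:,::-1]);print(s['position'],s['orientation'],s['wrist_force'])
E
```

```text
time_s: 53.28
position: [0.5323, -0.1258, 0.163]
orientation: [-0.0, 0.523, 0.853, 0.0]
wrist_force: [0.1, 1.0, -3.9]
grip_width: 0.0177
grasp_force: 35.0
[ 0.53226705 -0.1258407   0.16302329] [-3.93202423e-04  5.22680200e-01  8.52528741e-01  1.59483947e-05] [ 0.14106357  1.01896798 -3.91612801]
```

View pics/m.png

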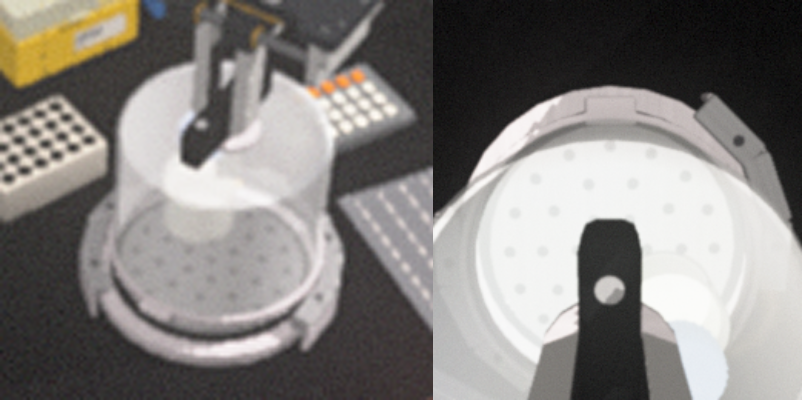

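The tall bottle is upright, the cover just above the plate and centred, its lug (608,105 right half) clear of the hook. Lower again.

```bash
python3 -m handwheel '[[0,0,0,0,0,-0.12,1],[0,0,0,0,0,-0.12,1],[0,0,0,0,0,-0.12,1],[0,0,0,0,0,0,1]]'
```

```text
time_s: 53.72
position: [0.5319, -0.1258, 0.1536]
orientation: [-0.001, 0.523, 0.853, -0.0]
wrist_force: [-0.5, 0.1, -4.0]
grip_width: 0.0176
grasp_force: 35.0
```

Past the shelf edge without contact; 8 mm more.

```bash
python3 -m handwheel '[[0,0,0,0,0,-0.12,1],[0,0,0,0,0,-0.12,1],[0,0,0,0,0,-0.09,1],[0,0,0,0,0,0,1],[0,0,0,0,0,0,1]]'
```

```text
time_s: 54.13
position: [0.5323, -0.1259, 0.1461]
orientation: [-0.0, 0.523, 0.853, -0.0]
wrist_force: [0.2, 0.8, -4.1]
grip_width: 0.0173
grasp_force: 35.0
```

```bash
python3 -m handwheel '[[0,0,0,0,0,-0.06,1],[0,0,0,0,0,0,1],[0,0,0,0,0,0,1]]'
python3 -m handwheel '[[0,0,-0.8,0,0,0,1],[0,0,-1,0,0,0,1],[0,0,-1,0,0,0,1],[0,0,-1,0,0,0,1],[0,0,-1,0,0,0,1],[0,0,0,0,0,0,1]]'
```

```text
time_s: 54.38
position: [0.5327, -0.1257, 0.1451]
orientation: [0.0, 0.523, 0.853, 0.0]
wrist_force: [-0.0, 0.5, -0.9]
grip_width: 0.018
grasp_force: 35.0
time_s: 54.88
position: [0.5326, -0.1256, 0.1451]
orientation: [0.0, 0.719, 0.695, 0.0]
wrist_force: [-0.7, 2.1, -0.3]
grip_width: 0.0179
grasp_force: 35.0
```

```bash
python3 -m handwheel '[[0,0,-1,0,0,0,1],[0,0,-1,0,0,0,1],[0,0,-1,0,0,0,1],[0,0,-1,0,0,0,1],[0,0,-1,0,0,0,1],[0,0,-1,0,0,0,1],[0,0,-1,0,0,0,1],[0,0,-1,0,0,0,1],[0,0,-1,0,0,0,1],[0,0,-0.4,0,0,0,1],[0,0,0,0,0,0,1]]'
python3 -c "
from h import *
s=arm.state();print(s['torque'],s['wrist_force'],s['position'])"
```

```text
time_s: 55.8
position: [0.5326, -0.1258, 0.145]
orientation: [0.0, 0.962, 0.275, 0.0]
wrist_force: [-0.5, -0.2, -0.1]
grip_width: 0.0178
grasp_force: 35.0
[ 0.13613825  0.21009016 -0.12336336] [-0.54572416 -0.21824916 -0.12926165] [ 0.53255353 -0.12583992  0.14501877]
```

Locked (yaw 32°, within a few degrees of the stop). Release, rise, and check the final state numerically.

```bash
python3 -m handwheel '[[0,0,0,0,0,0,0],[0,0,0,0,0,0,0],[0,0,0,0,0,0,0],[0,0,0,0,0,0,0],[0,0,0,0,0,0,-0.2],[0,0,0,0,0,0.4,-0.2],[0,0,0,0,0,0.8,-0.2],[0,0,0,0,0,1,-0.2],[0,0,0,0,0,1,-1],[0,0,0,0,0,1,-1],[0,0,0,0,0,1,-1],[0,0,0,0,0,1,-1]]'
python3 -m handwheel '[[0,0,0,0,0,1,-1],[0,0,0,0,0,0.5,-1],[0,0,0,0,0,0,-1],[0,0,0,0,0,0,-1],[0,0,0,0,0,0,-1]]'
python3 - <<'E'
from w import *
save(p,'wf')
m=((p['pixels'].max(2)<45)).astype(np.uint8)
r=[x for x in arm.regions_of(p,'cover')][:2]
for x in r:print('cover',x['confidence'],x['bbox'])
n,l,st,ce=cv2.connectedComponentsWithStats(m)
for i in range(1,n):
    if 300<st[i,4]<6000 and 200<ce[i][0]<420 and ce[i][1]<340:
        (u,v),(a,b),t=cv2.minAreaRect(np.argwhere(l==i)[:,::-1].astype(np.float32));print('dark',st[i],ray(c,u,v,.163),(a,b),t)
tp=arm.snapshot('top')
for q in('lid','bottle_a','bottle_tall'):
    for x in arm.regions_of(tp,q)[:3]:print(q,round(x['confidence'],2),x['bbox'])
ct=cam(tp)
for sx,sy in((56,61),(56,-61),(-56,-61),(-56,61)):
    a=np.radians(10.4);X=np.array([.4656,.3073])+np.array([[np.cos(a),-np.sin(a)],[np.sin(a),np.cos(a)]])@np.array([sx,sy])/1e3
    print(proj(ct,[*X,.115]).round(1))
g=cv2.cvtColor(tp['pixels'],cv2.COLOR_RGB2GRAY)
E
```

```text
time_s: 56.8
position: [0.5323, -0.1259, 0.3019]
orientation: [0.0, 0.962, 0.274, 0.0]
wrist_force: [0.8, -0.8, 0.1]
grip_width: 0.0798
grasp_force: 0.0
time_s: 57.22
position: [0.5317, -0.1258, 0.3364]
orientation: [-0.0, 0.962, 0.274, -0.001]
wrist_force: [-0.3, 0.8, -1.1]
grip_width: 0.0942
grasp_force: 0.0
cover 0.77 [238.3, 123.6, 152.7, 155.2]
lid 0.96 [179.6, 230.6, 66.3, 62.8]
[186.8 236.8]
[233.5 234.7]
[233.6 277.3]
[185.9 279.5]
```

Run:
```python
from w import *
g=p['pixels'].max(2);m=np.zeros_like(g);m[130:285,250:378]=(g[130:285,250:378]<80)
n,l,st,ce=cv2.connectedComponentsWithStats(m.astype(np.uint8))
for i in range(1,n):
    if st[i,4]>250:
        q=np.argwhere(l==i)[:,::-1].astype(np.float32);vx,vy,x0,y0=cv2.fitLine(q,2,0,.01,.01).ravel()
        A=ray(c,x0+30*vx,y0+30*vy,.163);B=ray(c,x0-30*vx,y0-30*vy,.163);d=A-B;print(st[i],((A+B)/2).round(4),np.degrees(np.arctan2(d[1],d[0])))
tp=arm.snapshot('top');h=cv2.resize(tp['pixels'][220:300,170:255],None,fx=1,fy=1);G=cv2.cvtColor(tp['pixels'],cv2.COLOR_RGB2GRAY)
for u,v in((186.8,236.8),(233.5,234.7),(233.6,277.3),(185.9,279.5)):
    w=G[int(v)-5:int(v)+6,int(u)-5:int(u)+6].astype(float);k=np.clip(w.mean()-w,0,None);yy,xx=np.mgrid[-5:6,-5:6];print(w.min(),w.max(),((xx*k).sum()/k.sum()).round(1),((yy*k).sum()/k.sum()).round(1))
```

```text
[ 307  162   18  105 1601] [ 0.5335 -0.1261] 31.538482754124637
[ 250  239  128   46 1681] [ 0.4738 -0.1388] -61.35162947862901
1.0 255.0 -1.3 -2.4
17.0 255.0 -0.2 -2.7
122.0 255.0 0.5 1.0
0.0 255.0 -2.6 0.5
```

```bash
python3 -c "
from plant import arm
print(arm.finish_job())"
```

```text
the job is handed in; nothing more can be done
None
```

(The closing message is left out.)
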